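# Stack washed border slats crosswise to dry under a pressing block

### The job

Finish stacking the washed wooden slats to dry in crossed layers on the stand, where one long slat is already laid: lay the other long slat beside it, squarely across both bearer bars, then the two short slats side by side squarely across the long ones, leaving an air gap a bit wider than a slat between the two of each layer and keeping the tower centred on the stand. Then gently set the pressing block, handle up, on the middle of the tower so that it rests on both short slats and keeps them from warping. Leave the other things on the table where they are.

Things in the scene. Friction and masses are not known exactly. Their poses are not given: they have to be found in the camera images.
- stand_top (a point): fixed drying stand: dark wooden deck 180 (own x) x 200 (own y) x 12 mm, on it two bearer bars along x, 170 long, 20 wide, 20 high, centre lines at y = -60 and +60. This point: the stand's centre at the bearers' top height, 32 mm above the table; z up. Finished: long slats along y, centres near x = -40 and +40; short slats along x on them, near y = -40 and +40; pressing block at the centre
- long_a_c (a point): one of the two long slats: plain pale wood, 180 mm long (own x), 36 wide (own y), 24 thick (own z), about 99 g (varies), lying flat on the table; this point is its centre, 12 mm above its underside. The two are alike: either may take either place in its layer
- long_b_c (a point): one of the two long slats: plain pale wood, 180 mm long (own x), 36 wide (own y), 24 thick (own z), about 99 g (varies), already laid on the stand across both bearers, near x = -40 of the stand; this point is its centre, 12 mm above its underside. The two are alike: either may take either place in its layer
- short_a_c (a point): one of the two short slats: plain pale wood, 130 mm long (own x), 36 wide (own y), 24 thick (own z), about 71 g (varies), lying flat on the table; this point is its centre, 12 mm above its underside. The two are alike: either may take either place in its layer
- short_b_c (a point): one of the two short slats: plain pale wood, 130 mm long (own x), 36 wide (own y), 24 thick (own z), about 71 g (varies), lying flat on the table; this point is its centre, 12 mm above its underside. The two are alike: either may take either place in its layer
- press_c (a point): pressing block: a wooden block 80 (own x) x 100 (own y) x 40 mm high with a bar handle on top, running along its own y, 24 mm wide, 80 mm long, 32 mm high (72 mm high in all, about 450 g, varies); this point is its centre, 36 mm above its underside; z is up. The handle spans 4 to 36 mm above this point
- round_block: bystander: round dark wooden printing block, 90 mm across, turned knob on top, 68 mm high; origin under its centre
- dish: bystander: red dye bowl, 110 mm across, 45 mm high; origin under its centre
- border_block: bystander: thick dark wooden printing block, 150 x 60 x 38 mm, row of carved discs on top; origin under its centre; not one of the slats
- brush: bystander: brush lying flat; origin under its middle
- jar: bystander: amber glass jar, 68 mm across, 85 mm high; origin under its centre
Not all that is in view belongs to the job. What is shaped like the part that bears long_a_c but purple or turquoise is not meant.

How it is judged:
By the outcome, as a careful person would: the job done as asked, in the order asked, and still so for the second after the job is handed in, with the robot touching nothing.
It also fails if it takes over 72 s, if anything falls off the work surface, if the arm or the gripper's body presses on something with over 40 N, if the wrist force passes 120 N, or if a joint passes its speed limit or range.

### The arm

A 7-joint arm with a two-finger parallel gripper is mounted at the origin on the work surface. World frame = base frame: x ahead of the robot, y to its left, z up, the work surface at z = 0. Lengths are in m, angles in rad, forces in N, time in s.
With the tool pointing down it reaches from about 0.35 to 0.9 m from the base axis. Payload 19.9 kg.
Tool frame: the origin (TCP) lies between the finger pads; the fingertips stand 14 mm ahead of it and the grasp point (between the pads) lies 5 mm behind it; z points along the fingers, y is the direction in which the jaws open and shut (so a half turn about z gives the same grasp; the last joint's range is limited). The gripper opens to 85 mm and grips with 20 to 120 N. Pads are 22 mm wide; open, the fingers measure 114 mm over their backs; the gripper's body (76 mm by 85 mm) begins 54 mm behind the grasp point. The pads swing forward as they close: fully open they stand 13 mm farther back than shut.
Start: joints at [1.224, 0.417, -0.01, 1.614, 0.005, 1.111, -0.053], TCP at [0.188, -0.596, 0.214] pointing down, gripper open.
Joint ranges: [-2.81, 2.81], [-0.39, 2.02], [-1.27, 1.25], [0.06, 2.57], [-1.19, 4.33], [0.19, 2], [-2.82, 2.82]. Speed limits (rad/s): [1.89, 1.89, 2.39, 2.39, 3.01, 3.01, 3.01].

### API

Orientations are given as a unit quaternion [w, x, y, z].
In Python, from workcell import bot gives the robot as it stands.
- The arm moves only by the tool step_arm, never from a script. Its argument "targets" is a list that holds one entry, the list of rows, each a list of 4 numbers: the shift along the tool's x, y, z in cm, then the turn about the tool's z in rad. A call has exactly 10 rows; each row shifts and turns the commanded pose from where the row before left it, along the tool's axes as they then stand; what a row does not reach is not made up. A row lasts 1/8 s, in which the tool goes at most 62.5 mm and 10.7 degrees, less where a joint would pass 70% of its speed; a pose out of reach is approached as far as the arm can. A call with a gripper value outside its range is refused whole. "gripper" is the closure, from -1 (fully open) to 1 (shut), set as the call begins (left out, the last holds). The fingers move at their own pace and stop on an object; the grip force is fixed at half the most. Time passes only in rows, so rows that do not move let the fingers close, or fill a call up. It gives the time, the measured TCP pose, the force and the opening at its end, in the units of the state.
- bot.get_obs(): the state, without advancing time (a new reading comes with each control period).
- bot.capture(name): name is "side" or "top"; returns (picture, depth): 400x640x3 uint8, blue, green, red; 400x640 float32, m along the optical axis (not along the pixel's ray), 0 where there is no reading.
- bot.camera_params(name): a dict with "fx", "fy", "cx", "cy" (pixels), "R" (3x3) and "t" (3): a world point X has camera coordinates R X + t. Camera axes: x right, y down, z forward; pixel columns grow to the right and rows downward; lengths in m; the calibration is good to about 2 mm. A picture is of the moment at which its call begins. camera_params takes no time and is no camera call.
- bot.sign_off(): hands the job in, once; it reports no verdict.
Trained networks look in the newest picture that a camera, given by its name, has taken for a name from the list of things; names that differ only in an ending like _2 or _b are one class to them, and where a whole thing is asked for, a point or a joint stands for the part that bears it (a point fixed in the world has none). Each returns a list of dicts, best first, with "p" (0 to 1); they miss things now and then, are a little off and sometimes report something else, mostly with a low value. They report only what shows in the picture. A call takes as long as a camera call. They do not tell look-alikes from the thing itself.
- bot.silhouettes(camera, name): "pixels" (400x640 bool, what is visible of it) and "extent" ([left, top, width, height] in pixels, round what is visible of it).
The state is a dict: "time_s": time; "joint_positions": joint angles; "joint_vel": joint speeds; "effort": joint torques, N m; "ee_pos": TCP position; "tcp_rot": TCP orientation; "wrist_force": force on the tool from outside, world axes, zero at the start; "torque": the same for the moment, N m; "gripper_width": opening from 0.0 (shut) to 1.0 (fully open).
Only numpy, scipy, OpenCV 4.12 (cv2) and the standard library are available. Lean on these libraries where they do the work, as an engineer would, in place of code of your own. Each camera call takes 0.05 s, during which the arm holds its last target.

## Working session

There is one attempt and no reset: what is moved stays moved. The work goes in short steps, Python scripts to look and compute and a tool call to move; the robot and the scene stay as the last step left them, time stands still between calls to the robot, and variables do not carry over. Pictures are saved under pics/ and viewed, and the job is handed in when it is done.

Besides the shell and the picture viewer there is one more tool, called after ">>>" by a JSON object that holds its "api" and its "payload". step_arm: Moves the arm, as the interface text tells. Its arguments: {"type":"object","properties":{"targets":{"type":"array","items":{"type":"array","items":{"type":"array","items":{"type":"number"}}}},"gripper":{"type":"number"}},"required":["targets"]}

```bash
mkdir -p pics; ls
python3 - <<'E'
from workcell import bot
import cv2
o=bot.get_obs()
print({k:(v if isinstance(v,(int,float)) else [round(float(x),3) for x in v]) for k,v in o.items()})
for n in ("side","top"):
    p,d=bot.capture(n); cv2.imwrite(f"pics/{n}0.png",p)
    c=bot.camera_params(n); print(n,c)
E
```

```text
pics
{'time_s': 0.0, 'joint_positions': [1.225, 0.418, -0.01, 1.614, 0.005, 1.111, -0.053], 'joint_vel': [0.001, -0.0, -0.002, -0.0, 0.0, 0.001, -0.0], 'effort': [0.001, -86.445, 0.679, -43.49, 0.019, 0.007, 0.0], 'ee_pos': [0.187, -0.596, 0.214], 'tcp_rot': [-0.001, 0.988, 0.152, -0.0], 'wrist_force': [-0.221, -0.205, -1.441], 'torque': [0.063, 0.027, -0.008], 'gripper_width': 0.9983535031718506}
side {'fx': 416.49474860643005, 'fy': 416.49474860643005, 'cx': 322.1396919754719, 'cy': 203.69787730770315, 'R': array([[-0.95716868, -0.28918656,  0.01411604],
       [-0.17942743,  0.55420502, -0.81281153],
       [ 0.22723099, -0.78053054, -0.58235569]]), 't': array([0.50724664, 0.13314638, 1.48209972])}
top {'fx': 411.84035277222114, 'fy': 411.84035277222114, 'cx': 321.20465089236706, 'cy': 205.99803109878957, 'R': array([[-0.00624687, -0.99992319,  0.01070476],
       [-0.99434351,  0.00507625, -0.10609064],
       [ 0.10602815, -0.01130694, -0.99429884]]), 't': array([0.01080573, 0.49740253, 1.25121473])}
```

View pics/side0.png

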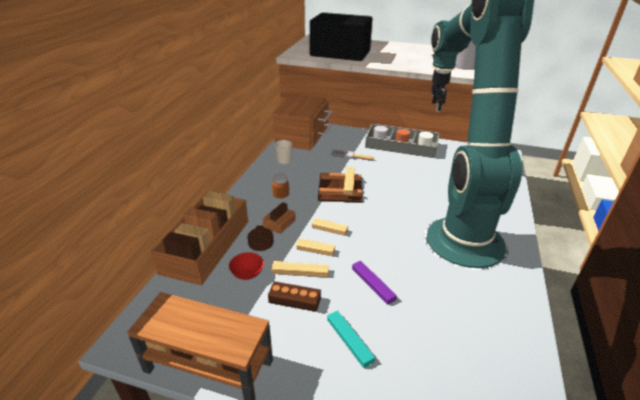

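View pics/top0.png

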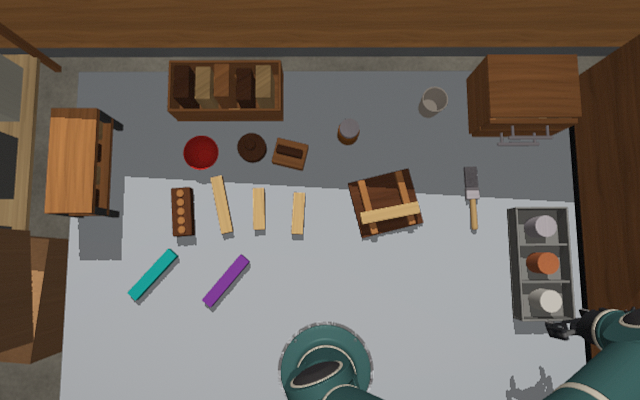

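The top view shows the pale long slat at (221,205), short slats at (259,209) and (298,213), the press at (290,152), and the stand at (385,203) with its laid slat at (390,213). The purple (226,281) and turquoise (153,274) bars are look-alikes to avoid, and the border block is at (182,212).

```bash
cat > h.py <<'E'
import numpy as np, cv2
from workcell import bot
def world(cam,d,mask=None):
    c=bot.camera_params(cam); v,u=np.nonzero((d>0) if mask is None else (mask&(d>0)))
    z=d[v,u]; P=np.stack([(u-c['cx'])/c['fx']*z,(v-c['cy'])/c['fy']*z,z],1)
    return (P-c['t'])@c['R'], u, v
def rect(P,zlo,zhi):
    Q=P[(P[:,2]>zlo)&(P[:,2]<zhi)]
    (c,s,a)=cv2.minAreaRect((Q[:,:2]*1000).astype(np.float32))
    a=np.deg2rad(a)
    if s[0]<s[1]: s=s[::-1]; a+=np.pi/2
    a=(a+np.pi/2)%np.pi-np.pi/2
    return np.round(c,1),np.round(s,1),round(a,3),round(float(np.median(Q[:,2])),4),len(Q), np.round(Q[:,:2].mean(0)*1000,1)
E
python3 - <<'E'
from h import *
for cam in ("top",):
    p,d=bot.capture(cam)
    for n in ("long_a_c","short_a_c","press_c"):
        for s in bot.silhouettes(cam,n):
            P,u,v=world(cam,d,s['pixels'])
            if len(P)<30: continue
            zt=np.percentile(P[:,2],95)
            print(n,round(s['p'],2),s['extent'],round(zt,4),'long-axis ang',*rect(P,zt-.008,zt+.006))
    P,u,v=world(cam,d)
    m=(u>335)&(u<435)&(v>160)&(v<245)
    Q=P[m]
    print(np.histogram(Q[:,2],bins=np.arange(-.01,.08,.004)))
    print('deck',rect(Q,.008,.07)); print('bear',rect(Q,.026,.04)); print('slat',rect(Q,.048,.07))
    cv2.imwrite('pics/crop1.png',cv2.resize(p[130:310,120:440],None,fx=2.5,fy=2.5,interpolation=cv2.INTER_CUBIC))
    np.save('d0.npy',d)
E
```

```text
long_a_c 0.91 [129.1, 247.7, 47.9, 51.8] 0.0275 long-axis ang [294.2 525. ] [181.1  37.5] -0.739 0.0238 679 [294.1 524.6]
long_a_c 0.81 [208.5, 175.0, 23.9, 58.9] 0.0275 long-axis ang [507.2 318.4] [179.9  36.8] 0.205 0.0238 631 [506.1 317.7]
long_a_c 0.76 [200.9, 257.0, 49.1, 49.8] 0.0281 long-axis ang [273.5 301.2] [179.1  36.4] -0.699 0.0239 659 [273.  301.2]
short_a_c 0.94 [288.2, 193.2, 15.0, 40.7] 0.0276 long-axis ang [478.6  80.3] [129.4  35.8] -0.06 0.0239 446 [478.4  79.9]
press_c 0.67 [271.8, 141.4, 38.7, 30.1] 0.0731 long-axis ang [665.1 105.2] [80.8 25.4] 1.339 0.0713 210 [664.1 104.4]
(array([  65, 1094, 2556,  968,  559, 1257,  431,   41,   27,  148,  309,
        111,    7,    6,    9,  162,  411,  119,    5,    0,    0,    0]), array([-0.01 , -0.006, -0.002,  0.002,  0.006,  0.01 ,  0.014,  0.018,
        0.022,  0.026,  0.03 ,  0.034,  0.038,  0.042,  0.046,  0.05 ,
        0.054,  0.058,  0.062,  0.066,  0.07 ,  0.074,  0.078]))
deck (array([ 505.9, -203.9]), array([220.7, 216.9]), np.float64(0.237), 0.0143, 3437, array([ 508.6, -192.2]))
bear (array([ 508.6, -184.2]), array([169.5, 162.8]), np.float64(0.235), 0.0317, 572, array([ 520.5, -192.5]))
slat (array([ 475.3, -199.9]), array([180.4,  36.3]), np.float64(-1.382), 0.0557, 703, array([ 475.1, -199.9]))
```

View pics/crop1.png

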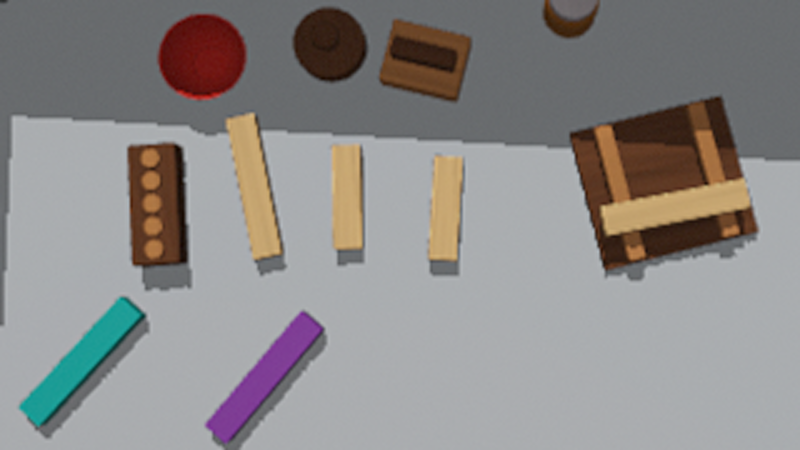

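Run:
```python
from h import *
d=np.load('d0.npy')
P,u,v=world('top',d)
m=(u>250)&(u<268)&(v>180)&(v<236); print('short2',rect(P[m],.016,.04))
m=(u>288)&(u<306)&(v>185)&(v<240); print('short1',rect(P[m],.016,.04))
m=(u>205)&(u<236)&(v>170)&(v<240); print('long',rect(P[m],.016,.04))
m=(u>265)&(u<315)&(v>135)&(v<175); print('press body',rect(P[m],.034,.046)); print('handle',rect(P[m],.066,.08))
S=(u>340)&(u<430)&(v>160)&(v<245)
for th in (.189,):
    R=np.array([[np.cos(th),np.sin(th)],[-np.sin(th),np.cos(th)]])
    c0=np.array([.515,-.193])
    L=(P[:,:2]-c0)@R.T
    for lo,hi in((-.09,0),(0,.09)):
        k=S&(L[:,1]>lo)&(L[:,1]<hi)&(P[:,2]>.0275)&(P[:,2]<.036)
        print('bearer',rect(P[k],.0,.1),'local x',np.round(np.percentile(L[k,0],[1,99]),4),'y',np.round(np.percentile(L[k,1],[2,50,98]),4))
    k=S&(P[:,2]>.0095)&(P[:,2]<.016)&(abs(L[:,0])<.12)&(abs(L[:,1])<.13)
    print('deck',rect(P[k],0,1),np.round(np.percentile(L[k],[.3,1,50,99,99.7],axis=0),4).tolist())
    k=S&(P[:,2]>.05); print('slat local',np.round(L[k].mean(0),4))
cam='side'
p,d=bot.capture(cam); np.save('ds.npy',d)
P,u,v=world(cam,d)
L=(P[:,:2]-c0)@R.T
box=(abs(L[:,0])<.12)&(abs(L[:,1])<.13)
k=box&(P[:,2]>.05)&(P[:,2]<.07); print('side slat',rect(P[k],.05,.07),L[k].mean(0))
for lo,hi in((-.09,0),(0,.09)):
    k=box&(L[:,1]>lo)&(L[:,1]<hi)&(P[:,2]>.0285)&(P[:,2]<.036); print('side bearer',rect(P[k],0,1),np.round(np.percentile(L[k],[2,50,98],axis=0),4).tolist())
for n,c in(('long',(.507,.318)),('s1',(.4786,.08)),('press',(.665,.105))):
    k=(np.hypot(P[:,0]-c[0],P[:,1]-c[1])<.12)
    print(n,rect(P[k&(P[:,2]<.03)&(abs(P[:,1]-c[1])<.05)],.018,.03) if n!='press' else rect(P[k],.064,.08))
```

```text
short2 (array([494.5, 202.9]), array([128.6,  35.5]), np.float64(0.01), 0.0235, 495, array([493.2, 202.5]))
short1 (array([478.6,  80.2]), array([129.4,  36. ]), np.float64(-0.059), 0.0237, 481, array([478.1,  80.1]))
long (array([507.2, 318.4]), array([179.9,  36.8]), np.float64(0.205), 0.0234, 682, array([506.5, 317.7]))
press body (array([665.3, 104.9]), array([100.2,  81. ]), np.float64(1.331), 0.0393, 558, array([662.4, 104.1]))
handle (array([664.6, 104.5]), array([79.2, 24.7]), np.float64(1.32), 0.0713, 206, array([664.1, 104.6]))
bearer (array([ 520.9, -235.9]), array([168.7,  54.7]), np.float64(0.235), 0.0315, 256, array([ 534.1, -249.7])) local x [-0.0842  0.0812] y [-0.0721 -0.0593 -0.0478]
bearer (array([ 501. , -151.7]), array([169.4,  54. ]), np.float64(0.253), 0.0317, 248, array([ 507.2, -133.4])) local x [-0.0896  0.0762] y [0.0477 0.06   0.0725]
deck (array([ 503.1, -195.9]), array([200.5, 195. ]), np.float64(-1.329), 0.0123, 1718, array([ 516.9, -189.7])) [[-0.096, -0.1021], [-0.0941, -0.0991], [0.0116, 0.0021], [0.0849, 0.0987], [0.0875, 0.1012]]
slat local [-0.0405  0.0006]
side slat (array([ 472.8, -197.4]), array([187.5,  35.8]), np.float64(-1.386), 0.0562, 215, array([ 471.1, -188.9])) [-0.04235199  0.01231642]
side bearer (array([ 524.4, -250.2]), array([166.4,  27.1]), np.float64(0.26), 0.0322, 88, array([ 534.2, -247.4])) [[-0.0818, -0.0706], [0.015, -0.0575], [0.0802, -0.0425]]
side bearer (array([ 492.6, -128. ]), array([166.2,  42.5]), np.float64(0.226), 0.0322, 112, array([ 499.3, -131.7])) [[-0.0922, 0.0463], [0.0081, 0.0628], [0.0678, 0.0822]]
long (array([505.7, 321.6]), array([179.,  44.]), np.float64(0.218), 0.0244, 512, array([504.3, 322.7]))
s1 (array([476.9,  84.3]), array([129.8,  46.4]), np.float64(-0.049), 0.0245, 257, array([476.1,  84.8]))
press (array([718.1, 133.5]), array([160.2, 123.1]), np.float64(1.355), 0.0713, 130, array([669.7, 122.4]))
```

Run:
```python
from h import *
d=np.load('d0.npy')
P,u,v=world('top',d)
S=(u>340)&(u<430)&(v>160)&(v<245)
c0=np.array([.512,-.193])
for th in (.22,.235,.25):
    R=np.array([[np.cos(th),np.sin(th)],[-np.sin(th),np.cos(th)]])
    L=(P[:,:2]-c0)@R.T
    print(th)
    for lo,hi in((-.09,0),(0,.09)):
        k=S&(L[:,1]>lo)&(L[:,1]<hi)&(P[:,2]>.0275)&(P[:,2]<.036)
        kk=k&(L[:,0]>0); f=np.polyfit(L[k,0],L[k,1],1)
        print(' bearer slope',np.round(f,4),'local x',np.round(np.percentile(L[k,0],[1,99]),4),'y',np.round(np.percentile(L[k,1],[2,50,98]),4))
    k=S&(P[:,2]>.0095)&(P[:,2]<.016)&(abs(L[:,0])<.12)&(abs(L[:,1])<.13)
    print(' deck',np.round(np.percentile(L[k],[.3,1,50,99,99.7],axis=0),4).tolist())
    k=S&(P[:,2]>.05); l=L[k];f=np.polyfit(l[:,1],l[:,0],1); print(' slat local',np.round(l.mean(0),4),'slope dx/dy',round(f[0],4))
```

```text
0.22
 bearer slope [ 0.014  -0.0603] local x [-0.0832  0.0823] y [-0.071  -0.0601 -0.0499]
 bearer slope [0.027 0.059] local x [-0.085   0.0812] y [0.0488 0.0594 0.07  ]
 deck [[-0.0914, -0.1009], [-0.0901, -0.099], [0.0144, 0.0018], [0.087, 0.0978], [0.0885, 0.0993]]
 slat local [-0.0376  0.0012] slope dx/dy 0.0307
0.235
 bearer slope [-0.0008 -0.0603] local x [-0.0842  0.0814] y [-0.0708 -0.0602 -0.0505]
 bearer slope [0.0123 0.059 ] local x [-0.0841  0.0821] y [0.0493 0.0592 0.0694]
 deck [[-0.091, -0.1002], [-0.0899, -0.0988], [0.0144, 0.0017], [0.0868, 0.098], [0.088, 0.0988]]
 slat local [-0.0375  0.0017] slope dx/dy 0.0451
0.25
 bearer slope [-0.0155 -0.0603] local x [-0.085   0.0806] y [-0.0711 -0.0604 -0.0508]
 bearer slope [-0.0025  0.059 ] local x [-0.0833  0.083 ] y [0.0489 0.0592 0.069 ]
 deck [[-0.0909, -0.1001], [-0.0899, -0.0989], [0.0141, 0.0016], [0.0872, 0.0979], [0.0878, 0.0989]]
 slat local [-0.0375  0.0023] slope dx/dy 0.0596
```

Stand: centre about (0.511, -0.194), yaw about 0.238. The laid slat is about 2.7° off square and 4 mm inward, so I'll square it first, since it's on the way. Of the three bars shaped like the long slat (turquoise (153,274), purple (226,281), pale (221,205)), the enlarged crop shows only (221,205) is pale wood, so that is long_a. The pale shorter ones at (259,209) and (298,213) are the short slats.

```bash
cat > plan.py <<'E'
import sys, json, numpy as np
from workcell import bot
C=np.array([.5109,-.1938]); TH=.238
ex=np.array([np.cos(TH),np.sin(TH)]); ey=np.array([-ex[1],ex[0]])
def S(x,y): return tuple(C+ex*x+ey*y)
def cur():
    o=bot.get_obs(); w,x,y,z=o['tcp_rot']; p=o['ee_pos']
    tx=np.array([1-2*(y*y+z*z),2*(x*y+w*z)]); tz=np.array([2*(x*z+w*y),2*(y*z-w*x),1-2*(x*x+y*y)])
    return np.array([*p,np.arctan2(tx[1],tx[0])]),tz,o
def plan(way,psi0=None,start=None):
    c,tz,o=cur()
    if start is not None: c=np.array(start,float)
    if psi0 is not None: c[3]+=2*np.pi*round((psi0-c[3])/(2*np.pi))
    print('t',round(o['time_s'],2),'cur',np.round(c,4),'tz',np.round(tz,3),'F',np.round(o['wrist_force'],1),'w',round(o['gripper_width'],3),'q7',round(o['joint_positions'][6],2))
    rows=[]
    for x,y,z,psi,n in way:
        g=np.array([x,y,z,psi]); s=c.copy()
        for i in range(1,n+1):
            t=s+(g-s)*i/n; d=t-c; ps=c[3]
            r=[round(v*20)/20 for v in (100*(d[0]*np.cos(ps)+d[1]*np.sin(ps)),100*(d[0]*np.sin(ps)-d[1]*np.cos(ps)),-100*d[2])]+[round(-d[3],2)]
            c=c+np.array([(r[0]*np.cos(ps)+r[1]*np.sin(ps))/100,(r[0]*np.sin(ps)-r[1]*np.cos(ps))/100,-r[2]/100,-r[3]])
            rows.append(r)
            if np.linalg.norm(r[:3])>6 or abs(r[3])>.185: print('!!',len(rows))
    for i in range(0,len(rows),10): print(json.dumps(rows[i:i+10]))
    print('end',np.round(c,4),len(rows))
E
python3 - <<'E'
from plan import *
x,y=S(-.040,.001)
plan([(x,y,.13,1.809,10),(x,y,.05,1.809,4),(x,y,.05,1.809,6)])
E
```

```text
t 0.35 cur [ 0.1875 -0.5961  0.214   0.3048] tz [-0.  0. -1.] F [ 0.4 -0.1 -0.3] w 1.0 q7 -0.05
[[3.9, -2.9, 0.85, -0.15], [4.3, -2.3, 0.85, -0.15], [4.55, -1.6, 0.8, -0.15], [4.8, -0.95, 0.85, -0.15], [4.85, -0.2, 0.85, -0.15], [4.8, 0.55, 0.85, -0.15], [4.7, 1.25, 0.85, -0.15], [4.45, 1.9, 0.8, -0.15], [4.15, 2.6, 0.85, -0.15], [3.65, 3.15, 0.85, -0.15]]
[[0.0, 0.0, 2.0, -0.0], [0.0, 0.0, 2.0, -0.0], [0.0, 0.0, 2.0, -0.0], [0.0, 0.0, 2.0, -0.0], [0.0, 0.0, 0.0, -0.0], [0.0, 0.0, 0.0, -0.0], [0.0, 0.0, 0.0, -0.0], [0.0, 0.0, 0.0, -0.0], [0.0, 0.0, 0.0, -0.0], [0.0, 0.0, 0.0, -0.0]]
end [ 0.4718 -0.2024  0.05    1.8048] 20
```

>>> {"api": "step_arm", "payload": {"targets": [[[3.9,-2.9,0.85,-0.15],[4.3,-2.3,0.85,-0.15],[4.55,-1.6,0.8,-0.15],[4.8,-0.95,0.85,-0.15],[4.85,-0.2,0.85,-0.15],[4.8,0.55,0.85,-0.15],[4.7,1.25,0.85,-0.15],[4.45,1.9,0.8,-0.15],[4.15,2.6,0.85,-0.15],[3.65,3.15,0.85,-0.15]]], "gripper": -1}}

```text
time_s: 1.6
ee_pos: [0.4727, -0.2013, 0.1301]
tcp_rot: [0.0, 0.618, 0.786, 0.0]
wrist_force: [-0.1, -0.8, 0.4]
gripper_width: 0.996
```

>>> {"api": "step_arm", "payload": {"targets": [[[0,0,1.5,0],[0,0,1.5,0],[0,0,1.5,0],[0,0,1.5,0],[0,0,1,0],[0,0,0.5,0],[0,0,0.5,0],[0,0,0,0],[0,0,0,0],[0,0,0,0]]]}}

```text
time_s: 2.85
ee_pos: [0.472, -0.2026, 0.0504]
tcp_rot: [0.0, 0.62, 0.785, 0.0]
wrist_force: [-0.2, -0.3, -0.4]
gripper_width: 0.999
```

>>> {"api": "step_arm", "payload": {"targets": [[[0,0,0,0],[0,0,0,0],[0,0,0,0],[0,0,0,0],[0,0,0,0],[0,0,0,0],[0,0,0,0],[0,0,0,0],[0,0,0,0],[0,0,0,0]]], "gripper": 1}}

```text
time_s: 4.1
ee_pos: [0.4718, -0.2025, 0.0502]
tcp_rot: [-0.0, 0.62, 0.785, -0.0]
wrist_force: [-0.3, 0.2, -0.1]
gripper_width: -0.001
```

Run:
```python
from h import *
p,d=bot.capture('side'); q,e=bot.capture('top')
a=cv2.resize(p[140:230,280:420],None,fx=5,fy=5,interpolation=cv2.INTER_CUBIC)
cv2.imwrite('pics/s1.png',a)
cv2.imwrite('pics/t1.png',cv2.resize(q[120:270,280:460],None,fx=4,fy=4,interpolation=cv2.INTER_CUBIC)[:600])
```

```text
(no output)
```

View pics/s1.png

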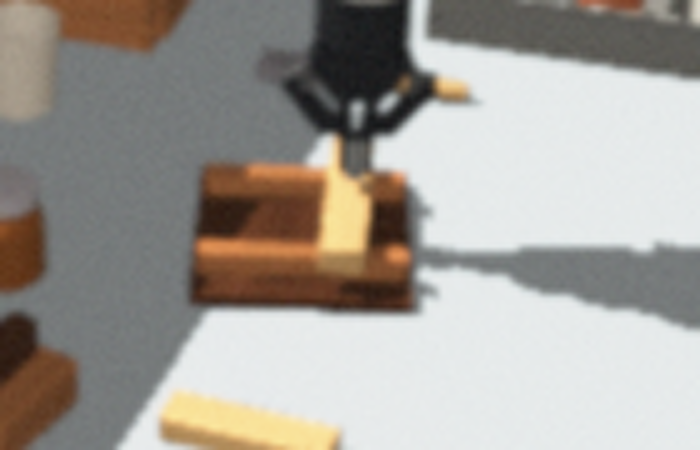

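View pics/t1.png

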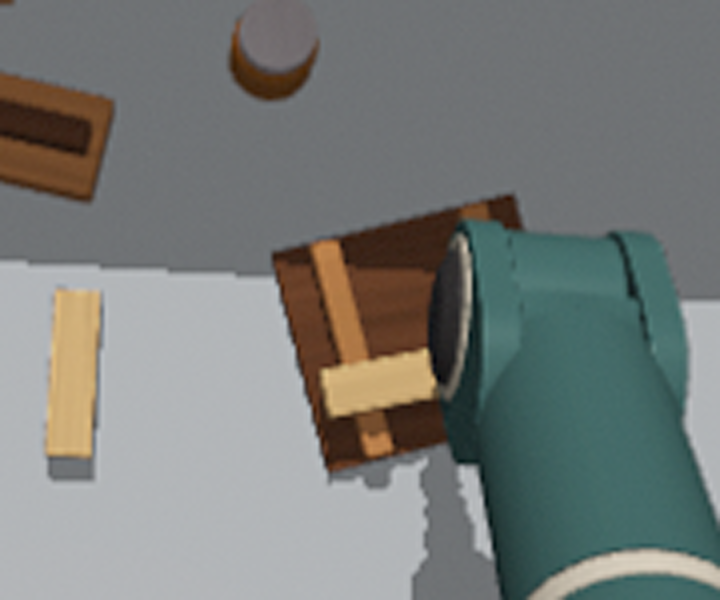

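Run:
```python
from h import *
c=bot.camera_params('side')
for z in (.09,.07,.056,.05,.036):
    X=c['R']@np.array([.472,-.2025,z])+c['t']; u=c['fx']*X[0]/X[2]+c['cx']; v=c['fy']*X[1]/X[2]+c['cy']; print(z,u,v,'crop',(u-280)*5,(v-140)*5,X[2])
p,d=bot.capture('side')
P,u,v=world('side',d)
for z0 in range(4):pass
k=(np.hypot(P[:,0]-.472,P[:,1]+.2025)<.04)&(P[:,2]>.04)
o=np.argsort(P[k][:,2])
for r,uu,vv in list(zip(P[k],u[k],v[k])): 
    if 346<=uu<=358 and uu%2==0: print(uu,vv,np.round(r,3))
```

```text
0.09 350.4696565181067 170.0531937360082 crop 352.3482825905336 150.26596868004106 1.694998172484732
0.07 350.2074184080939 174.2500225774323 crop 351.03709204046936 171.25011288716152 1.7066452862804193
0.056 350.02597130248387 177.15388138719698 crop 350.12985651241934 185.76940693598488 1.7147982659374004
0.05 349.94873535903423 178.38995662831326 crop 349.74367679517115 191.9497831415663 1.7182924000761066
0.036 349.76973395647 181.25467468512088 crop 348.8486697823501 206.27337342560438 1.7264453797330876
358 80 [ 0.464 -0.198  0.464]
358 81 [ 0.461 -0.183  0.466]
356 82 [ 0.472 -0.202  0.455]
358 82 [ 0.461 -0.183  0.462]
356 83 [ 0.469 -0.189  0.456]
358 83 [ 0.458 -0.173  0.462]
354 84 [ 0.486 -0.234  0.435]
356 84 [ 0.463 -0.164  0.461]
354 85 [ 0.471 -0.168  0.455]
350 88 [ 0.485 -0.168  0.443]
352 124 [ 0.469 -0.165  0.31 ]
346 125 [ 0.493 -0.17   0.3  ]
348 126 [ 0.484 -0.165  0.299]
356 128 [ 0.454 -0.17   0.294]
348 132 [ 0.483 -0.167  0.274]
346 137 [ 0.493 -0.181  0.245]
346 138 [ 0.493 -0.182  0.241]
348 138 [ 0.484 -0.177  0.244]
350 138 [ 0.476 -0.175  0.247]
358 1
[... 7044 characters left out ...]
479 -0.195  0.06 ]
350 177 [ 0.472 -0.204  0.056]
352 177 [ 0.463 -0.199  0.06 ]
354 177 [ 0.459 -0.222  0.048]
346 178 [ 0.486 -0.19   0.056]
348 178 [ 0.479 -0.195  0.055]
350 178 [ 0.47  -0.194  0.058]
352 178 [ 0.463 -0.199  0.056]
346 179 [ 0.484 -0.182  0.057]
348 179 [ 0.476 -0.185  0.057]
350 179 [ 0.468 -0.186  0.058]
352 179 [ 0.46  -0.185  0.06 ]
346 180 [ 0.484 -0.183  0.052]
348 180 [ 0.475 -0.181  0.055]
350 180 [ 0.467 -0.18   0.057]
352 180 [ 0.459 -0.184  0.056]
346 181 [ 0.48  -0.166  0.057]
348 181 [ 0.474 -0.178  0.051]
350 181 [ 0.464 -0.17   0.058]
352 181 [ 0.456 -0.17   0.06 ]
348 182 [ 0.471 -0.165  0.055]
350 182 [ 0.463 -0.166  0.056]
352 182 [ 0.456 -0.17   0.056]
```

The fingers shut on nothing. In the side view the tips end at about (351,176), above the slat top, so the tip sits higher than the reported TCP implies. I'll measure that offset before going on.

Run:
```python
from h import *
ps=[];ds=[]
for i in range(4):
    p,d=bot.capture('side'); ps.append(p.astype(float)); ds.append(d)
p=np.mean(ps,0).astype(np.uint8); D=np.mean(ds,0)
cv2.imwrite('pics/s2.png',cv2.resize(p[145:195,320:390],None,fx=11,fy=11,interpolation=cv2.INTER_NEAREST))
P,u,v=world('side',D)
for c in (349,350,351,352,353):
    print(c,[(int(b),*np.round(r,3)) for r,a,b in zip(P,u,v) if a==c and 170<=b<=180])
```

```text
349 [(170, np.float64(0.477), np.float64(-0.195), np.float64(0.094)), (171, np.float64(0.476), np.float64(-0.195), np.float64(0.089)), (172, np.float64(0.476), np.float64(-0.197), np.float64(0.083)), (173, np.float64(0.475), np.float64(-0.193), np.float64(0.081)), (174, np.float64(0.476), np.float64(-0.195), np.float64(0.075)), (175, np.float64(0.476), np.float64(-0.198), np.float64(0.069)), (176, np.float64(0.477), np.float64(-0.206), np.float64(0.058)), (177, np.float64(0.476), np.float64(-0.202), np.float64(0.056)), (178, np.float64(0.474), np.float64(-0.194), np.float64(0.056)), (179, np.float64(0.472), np.float64(-0.185), np.float64(0.058)), (180, np.float64(0.471), np.float64(-0.18), np.float64(0.056))]
350 [(170, np.float64(0.472), np.float64(-0.192), np.float64(0.096)), (171, np.float64(0.471), np.float64(-0.19), np.float64(0.093)), (172, np.float64(0.472), np.float64(-0.194), np.float64(0.086)), (173, np.float64(0.471), np.float64(-0.191), np.float64(0.083)), (174, np.float64(0.471), np.float64(-0.192), np.float64(0.078)), (175, np.float64(0.471), np.float64(-0.193), np.floa
[... 1781 characters left out ...]
 np.float64(0.46), np.float64(-0.196), np.float64(0.096)), (171, np.float64(0.46), np.float64(-0.198), np.float64(0.09)), (172, np.float64(0.46), np.float64(-0.199), np.float64(0.085)), (173, np.float64(0.459), np.float64(-0.196), np.float64(0.082)), (174, np.float64(0.46), np.float64(-0.2), np.float64(0.075)), (175, np.float64(0.464), np.float64(-0.221), np.float64(0.057)), (176, np.float64(0.462), np.float64(-0.215), np.float64(0.056)), (177, np.float64(0.46), np.float64(-0.205), np.float64(0.057)), (178, np.float64(0.458), np.float64(-0.198), np.float64(0.057)), (179, np.float64(0.457), np.float64(-0.19), np.float64(0.057)), (180, np.float64(0.455), np.float64(-0.184), np.float64(0.056))]
```

View pics/s2.png

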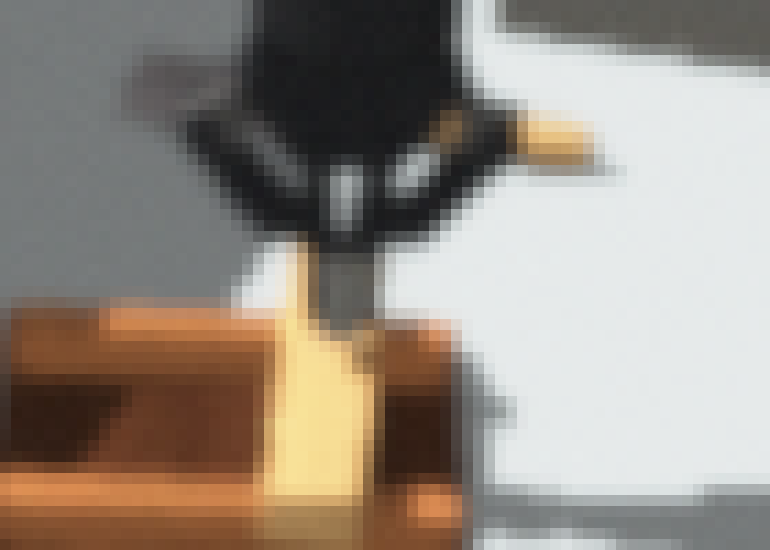

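The tips end at z≈0.069 when the reported TCP z is 0.050, so the real tool is about 33 mm higher than stated. I'll command z about 33 mm lower.

>>> {"api": "step_arm", "payload": {"targets": [[[0,0,0,0],[0,0,0,0],[0,0,0,0],[0,0,0,0],[0,0,0.5,0],[0,0,0.5,0],[0,0,0.8,0],[0,0,0.8,0],[0,0,0.5,0],[0,0,0,0]]], "gripper": -1}}

```text
time_s: 5.7
ee_pos: [0.4716, -0.2023, 0.0188]
tcp_rot: [-0.0, 0.62, 0.785, -0.0]
wrist_force: [-0.2, -0.1, 0.1]
gripper_width: 1.003
```

Run:
```python
from h import *
o=bot.get_obs(); print(o['time_s'],o['ee_pos'],o['wrist_force'],o['gripper_width'])
p,d=bot.capture('side')
cv2.imwrite('pics/s3.png',cv2.resize(p[145:195,320:390],None,fx=11,fy=11,interpolation=cv2.INTER_NEAREST))
```

```text
5.7 [ 0.47162448 -0.20231316  0.01875456] [-0.17471349 -0.13394163  0.10493562] 1.0025679360704387
```

View pics/s3.png

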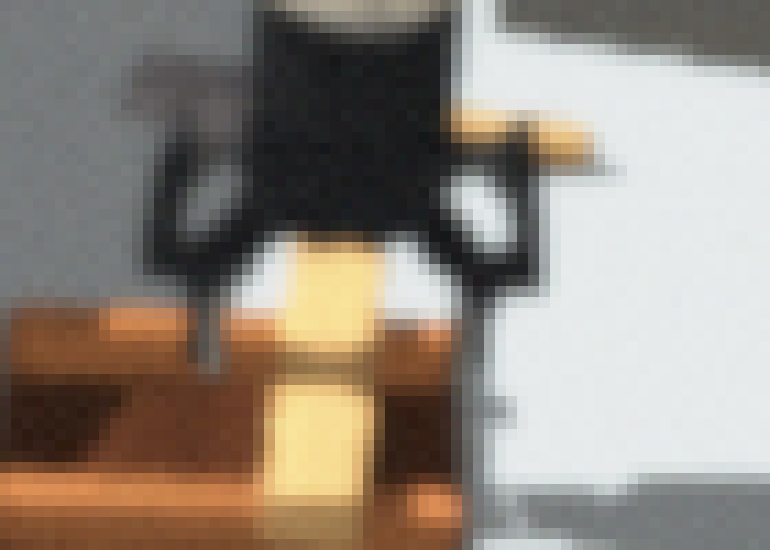

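>>> {"api": "step_arm", "payload": {"targets": [[[0,0,0,0],[0,0,0,0],[0,0,0,0],[0,0,0,0],[0,0,0,0],[0,0,0,0],[0,0,0,0],[0,0,0,0],[0,0,0,0],[0,0,0,0]]], "gripper": 1}}

```text
time_s: 7.0
ee_pos: [0.4721, -0.2026, 0.0197]
tcp_rot: [0.0, 0.62, 0.785, 0.0]
wrist_force: [-2.0, 1.1, 9.8]
gripper_width: 0.409
```

Run:
```python
from h import *
from plan import *
L=(.5072,.3184)
c=cur()[0]
x,y=c[0],c[1]
# release up, go to long a, descend
plan([(x,y,c[2],c[3],4),(x,y,.10,c[3],2),(L[0],L[1],.10,3.347,12),(L[0],L[1],-.014,3.347,8),(L[0],L[1],-.014,3.347,4)])
p,d=bot.capture('side')
cv2.imwrite('pics/s4.png',cv2.resize(p[145:195,320:390],None,fx=11,fy=11,interpolation=cv2.INTER_NEAREST))
```

```text
t 7.0 cur [ 0.4721 -0.2026  0.0197  1.8045] tz [ 0.001 -0.    -1.   ] F [-2.   1.1  9.8] w 0.409 q7 0.29
[[0.0, 0.0, 0.0, -0.0], [0.0, 0.0, 0.0, -0.0], [0.0, 0.0, 0.0, -0.0], [0.0, 0.0, 0.0, -0.0], [0.0, 0.0, -4.0, -0.0], [0.0, 0.0, -4.05, -0.0], [4.15, 1.3, 0.0, -0.13], [3.95, 1.8, 0.0, -0.13], [3.7, 2.35, 0.0, -0.13], [3.35, 2.75, 0.0, -0.12]]
[[3.0, 3.15, 0.0, -0.13], [2.55, 3.5, 0.0, -0.13], [2.1, 3.85, 0.0, -0.13], [1.55, 4.05, 0.0, -0.13], [1.05, 4.2, 0.0, -0.13], [0.45, 4.35, 0.0, -0.13], [-0.05, 4.35, 0.0, -0.12], [-0.6, 4.3, 0.0, -0.13], [0.0, 0.0, 1.45, -0.0], [0.0, 0.0, 1.4, -0.0]]
[[0.0, 0.0, 1.45, -0.0], [0.0, 0.0, 1.4, -0.0], [0.0, 0.0, 1.45, -0.0], [0.0, 0.0, 1.4, -0.0], [0.0, 0.0, 1.45, -0.0], [0.0, 0.0, 1.4, -0.0], [0.0, 0.0, 0.0, -0.0], [0.0, 0.0, 0.0, -0.0], [0.0, 0.0, 0.0, -0.0], [0.0, 0.0, 0.0, -0.0]]
end [ 0.507   0.3183 -0.0138  3.3445] 30
```

View pics/s4.png

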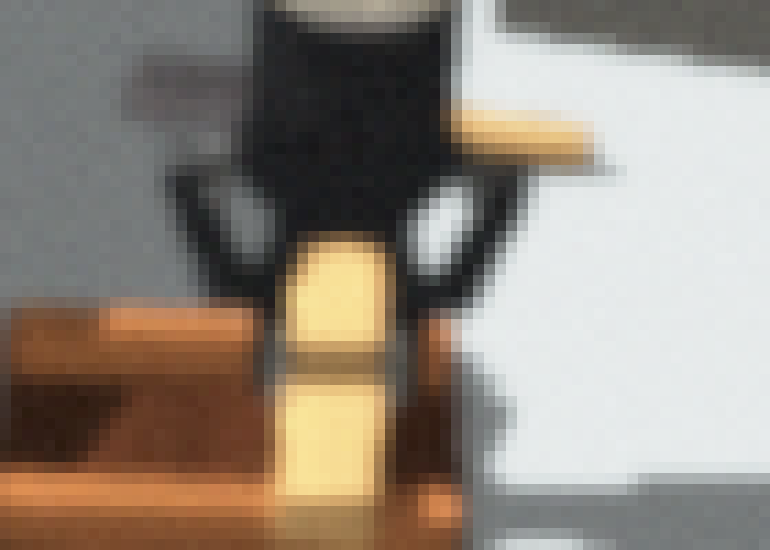

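>>> {"api": "step_arm", "payload": {"targets": [[[0.0,0.0,0.0,0],[0.0,0.0,0.0,0],[0.0,0.0,0.0,0],[0.0,0.0,0.0,0],[0.0,0.0,-4.0,0],[0.0,0.0,-4.05,0],[4.15,1.3,0.0,-0.13],[3.95,1.8,0.0,-0.13],[3.7,2.35,0.0,-0.13],[3.35,2.75,0.0,-0.12]]], "gripper": -1}}

```text
time_s: 8.3
ee_pos: [0.4835, -0.0275, 0.0998]
tcp_rot: [0.0, 0.4, 0.917, 0.0]
wrist_force: [1.8, -0.8, 0.4]
gripper_width: 1.002
```

>>> {"api": "step_arm", "payload": {"targets": [[[3.0,3.15,0.0,-0.13],[2.55,3.5,0.0,-0.13],[2.1,3.85,0.0,-0.13],[1.55,4.05,0.0,-0.13],[1.05,4.2,0.0,-0.13],[0.45,4.35,0.0,-0.13],[-0.05,4.35,0.0,-0.12],[-0.6,4.3,0.0,-0.13],[0.0,0.0,1.0,0],[0.0,0.0,1.0,0]]]}}

```text
time_s: 9.55
ee_pos: [0.5065, 0.3178, 0.0788]
tcp_rot: [-0.0, -0.101, 0.995, -0.0]
wrist_force: [0.7, 0.2, -0.2]
gripper_width: 1.001
```

Run:
```python
from h import *
from plan import *
L=(.5072,.3184)
plan([(L[0],L[1],-.013,3.347,8),(L[0],L[1],-.013,3.347,2)],3.3)
p,d=bot.capture('top')
cv2.imwrite('pics/t2.png',cv2.resize(p[140:260,190:440],None,fx=3.2,fy=3.2,interpolation=cv2.INTER_CUBIC))
P,u,v=world('top',d)
m=(u>335)&(u<435)&(v>160)&(v<245); print('slat',rect(P[m],.048,.07))
q=P[m&True]; q=q[(q[:,2]>.05)&(q[:,2]<.065)]; l=(q[:,:2]-C)@np.array([ex,ey]).T; print(l.mean(0),np.polyfit(l[:,1],l[:,0],1))
```

```text
t 9.55 cur [0.5065 0.3178 0.0788 3.3439] tz [-0.001 -0.001 -1.   ] F [ 0.7  0.2 -0.2] w 1.001 q7 0.69
[[0.0, 0.0, 1.15, -0.0], [0.0, 0.0, 1.15, -0.0], [-0.05, 0.0, 1.15, -0.0], [0.0, 0.0, 1.15, -0.0], [0.0, 0.05, 1.15, -0.0], [0.0, 0.0, 1.15, -0.0], [0.0, 0.0, 1.15, -0.0], [-0.05, 0.0, 1.15, -0.0], [0.0, 0.0, 0.0, -0.0], [0.0, 0.0, 0.0, -0.0]]
end [ 0.5073  0.3185 -0.0132  3.3439] 10
slat (array([ 472., -201.]), array([179.2,  36. ]), np.float64(-1.374), 0.0555, 697, array([ 472.2, -201.7]))
[-0.03944696  0.00132917] [ 0.04508049 -0.03950688]
```

View pics/t2.png

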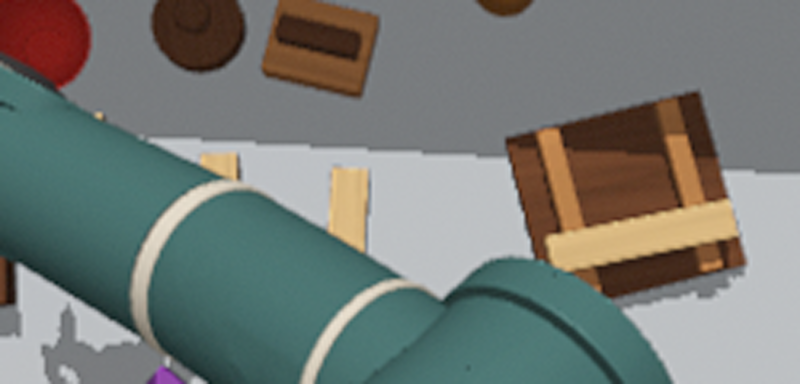

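>>> {"api": "step_arm", "payload": {"targets": [[[0.0,0.0,1.2,0],[0.0,0.0,1.2,0],[-0.05,0.0,1.2,0],[0.0,0.0,1.2,0],[0.0,0.05,1.2,0],[0.0,0.0,1.2,0],[0.0,0.0,1.0,0],[-0.05,0.0,1.0,0],[0.0,0.0,0.0,0],[0.0,0.0,0.0,0]]]}}

```text
time_s: 10.85
ee_pos: [0.5075, 0.3193, -0.012]
tcp_rot: [0.0, -0.101, 0.995, 0.0]
wrist_force: [-0.3, -0.0, 0.0]
gripper_width: 0.999
```

>>> {"api": "step_arm", "payload": {"targets": [[[0,0,0,0],[0,0,0,0],[0,0,0,0],[0,0,0,0],[0,0,0,0],[0,0,0,0],[0,0,0,0],[0,0,0,0],[0,0,0,0],[0,0,0,0]]], "gripper": 1}}

```text
time_s: 12.1
ee_pos: [0.5076, 0.3192, -0.0119]
tcp_rot: [0.0, -0.101, 0.995, 0.0]
wrist_force: [0.2, -1.0, 5.5]
gripper_width: 0.405
```

Run:
```python
from h import *
from plan import *
c=cur()[0]
x,y=S(.040,.0)
p,d=bot.capture('top')
cv2.imwrite('pics/t3.png',cv2.resize(p[150:260,170:330],None,fx=5,fy=5,interpolation=cv2.INTER_CUBIC))
p,d=bot.capture('side')
cv2.imwrite('pics/s5.png',cv2.resize(p[230:300,250:350],None,fx=7,fy=7,interpolation=cv2.INTER_CUBIC))
plan([(c[0],c[1],.08,3.347,3),(x,y,.08,1.809,14),(x,y,.03,1.809,3)],3.3)
```

```text
t 12.2 cur [ 0.5076  0.3192 -0.0119  3.3448] tz [ 0.  0. -1.] F [-2.  -1.3  6.5] w 0.403 q7 0.61
[[0.0, 0.0, -3.05, -0.0], [0.0, 0.0, -3.1, -0.0], [0.0, 0.0, -3.05, -0.0], [0.45, -3.6, 0.0, 0.11], [0.0, -3.6, 0.0, 0.11], [-0.35, -3.6, 0.0, 0.11], [-0.75, -3.5, 0.0, 0.11], [-1.15, -3.45, 0.0, 0.11], [-1.5, -3.3, 0.0, 0.11], [-1.85, -3.05, 0.0, 0.11]]
[[-2.2, -2.9, 0.0, 0.11], [-2.45, -2.6, 0.0, 0.11], [-2.8, -2.35, 0.0, 0.11], [-3.0, -2.0, 0.0, 0.11], [-3.2, -1.65, 0.0, 0.11], [-3.35, -1.35, 0.0, 0.11], [-3.5, -0.9, 0.0, 0.11], [0.0, 0.0, 1.65, -0.0], [0.0, 0.0, 1.7, -0.0], [0.0, 0.0, 1.65, -0.0]]
end [ 0.55   -0.1845  0.0301  1.8048] 20
```

View pics/t3.png

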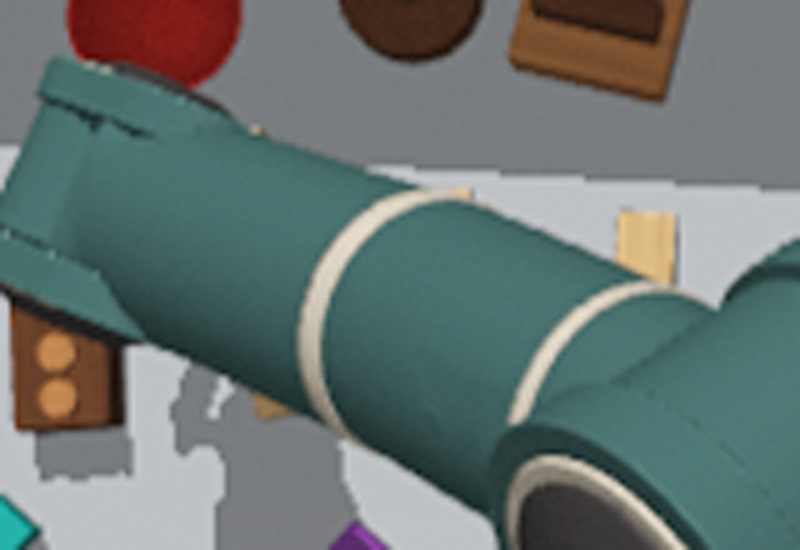

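View pics/s5.png

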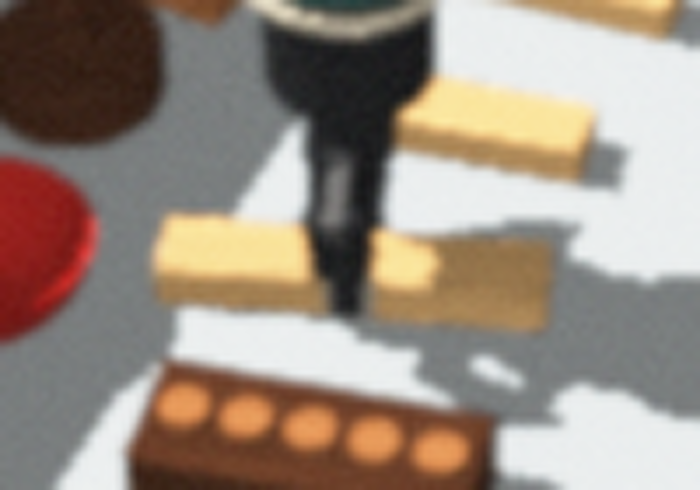

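>>> {"api": "step_arm", "payload": {"targets": [[[0.0,0.0,-3.05,0],[0.0,0.0,-3.1,0],[0.0,0.0,-3.05,0],[0.45,-3.6,0.0,0.11],[0.0,-3.6,0.0,0.11],[-0.35,-3.6,0.0,0.11],[-0.75,-3.5,0.0,0.11],[-1.15,-3.45,0.0,0.11],[-1.5,-3.3,0.0,0.11],[-1.85,-3.05,0.0,0.11]]]}}

```text
time_s: 13.45
ee_pos: [0.5286, 0.0663, 0.0798]
tcp_rot: [0.0, 0.281, 0.96, 0.0]
wrist_force: [-0.3, -0.0, -0.7]
gripper_width: 0.409
```

>>> {"api": "step_arm", "payload": {"targets": [[[-2.2,-2.9,0.0,0.11],[-2.45,-2.6,0.0,0.11],[-2.8,-2.35,0.0,0.11],[-3.0,-2.0,0.0,0.11],[-3.2,-1.65,0.0,0.11],[-3.35,-1.35,0.0,0.11],[-3.5,-0.9,0.0,0.11],[0.0,0.0,1.65,0],[0.0,0.0,1.7,0],[0.0,0.0,0.5,0]]]}}

```text
time_s: 14.7
ee_pos: [0.5492, -0.1836, 0.0396]
tcp_rot: [-0.001, 0.619, 0.785, -0.0]
wrist_force: [-0.5, 0.8, -2.0]
gripper_width: 0.406
```

Run:
```python
from h import *
from plan import *
c=cur()[0]
x,y=S(.040,.0)
p,d=bot.capture('top'); P,u,v=world('top',d)
cv2.imwrite('pics/t4.png',cv2.resize(p[140:260,330:450],None,fx=5,fy=5,interpolation=cv2.INTER_CUBIC))
l=(P[:,:2]-C)@np.array([ex,ey]).T
m=(u>335)&(u<435)&(v>150)&(v<250)&(P[:,2]>.06)&(P[:,2]<.085)&(abs(l[:,0]-.04)<.05)
print(m.sum(),np.round(l[m].mean(0),4))
p,d=bot.capture('side')
cv2.imwrite('pics/s6.png',cv2.resize(p[140:210,300:400],None,fx=7,fy=7,interpolation=cv2.INTER_CUBIC))
plan([(x,y,.021,1.809,4)],1.8)
```

```text
319 [0.0388 0.0516]
t 14.8 cur [ 0.5496 -0.1838  0.0405  1.8058] tz [-0.001  0.001 -1.   ] F [ 0.8  0.4 -0.3] w 0.408 q7 0.23
[[0.0, 0.0, 0.5, -0.0], [-0.05, 0.0, 0.45, -0.0], [0.0, 0.0, 0.5, -0.0], [0.0, 0.0, 0.5, -0.0]]
end [ 0.5497 -0.1843  0.021   1.8058] 4
```

View pics/t4.png

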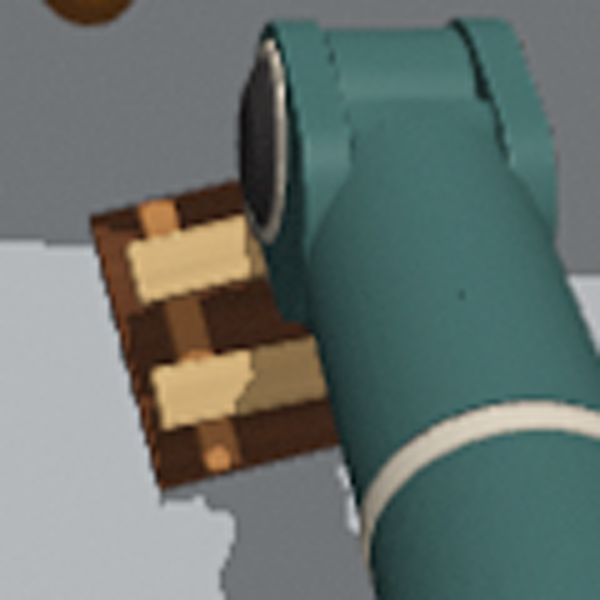

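View pics/s6.png

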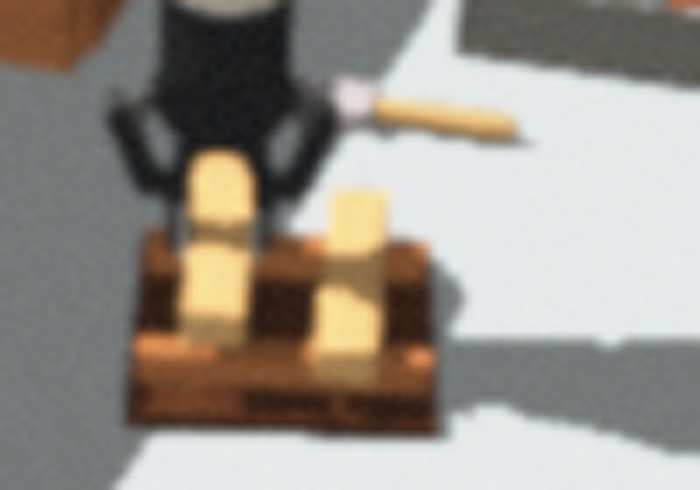

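>>> {"api": "step_arm", "payload": {"targets": [[[0,0,0.5,0],[-0.05,0,0.5,0],[0,0,0.4,0],[0,0,0.3,0],[0,0,0.2,0],[0,0,0,0],[0,0,0,0],[0,0,0,0],[0,0,0,0],[0,0,0,0]]]}}

```text
time_s: 16.05
ee_pos: [0.5499, -0.1852, 0.0222]
tcp_rot: [0.0, 0.62, 0.785, 0.0]
wrist_force: [0.5, -0.0, -1.0]
gripper_width: 0.408
```

Run:
```python
from h import *
from plan import *
c=cur()[0]
x,y=c[0],c[1]
q=(.4786,.0802)
plan([(x,y,c[2],c[3],3),(x,y,.10,c[3],2),(q[0],q[1],.10,-.06,11),(q[0],q[1],.06,-.06,4)],1.8)
```

```text
t 16.05 cur [ 0.5499 -0.1852  0.0222  1.8048] tz [ 0.  0. -1.] F [ 0.5 -0.  -1. ] w 0.408 q7 0.21
[[0.0, 0.0, 0.0, -0.0], [0.0, 0.0, 0.0, -0.0], [0.0, 0.0, 0.0, -0.0], [0.0, 0.0, -3.9, -0.0], [0.0, 0.0, -3.9, -0.0], [2.5, -0.05, 0.0, 0.17], [2.45, -0.5, 0.0, 0.17], [2.3, -0.9, 0.0, 0.17], [2.15, -1.3, 0.0, 0.17], [1.9, -1.6, 0.0, 0.17]]
[[1.6, -1.95, 0.0, 0.17], [1.25, -2.15, 0.0, 0.17], [0.85, -2.35, 0.0, 0.17], [0.45, -2.45, 0.0, 0.17], [0.05, -2.5, 0.0, 0.17], [-0.4, -2.5, 0.0, 0.16], [0.0, 0.0, 1.0, 0.0], [0.0, 0.0, 1.0, 0.0], [0.0, 0.0, 1.0, 0.0], [0.0, 0.0, 1.0, 0.0]]
end [ 0.4787  0.0804  0.0602 -0.0552] 20
```

>>> {"api": "step_arm", "payload": {"targets": [[[0,0,0.1,0],[0,0,0.1,0],[0,0,0.05,0],[0,0,0,0],[0,0,0,0],[0,0,0,0],[0,0,0,0],[0,0,0,0],[0,0,0,0],[0,0,0,0]]]}}

```text
time_s: 17.3
ee_pos: [0.5499, -0.1852, 0.0201]
tcp_rot: [-0.0, 0.62, 0.785, -0.0]
wrist_force: [-3.9, 0.9, 9.9]
gripper_width: 0.407
```

>>> {"api": "step_arm", "payload": {"targets": [[[0.0,0.0,0.0,0],[0.0,0.0,0.0,0],[0.0,0.0,0.0,0],[0.0,0.0,-4,0],[0.0,0.0,-4,0],[2.5,-0.05,0.0,0.17],[2.45,-0.5,0.0,0.17],[2.3,-0.9,0.0,0.17],[2.15,-1.3,0.0,0.17],[1.9,-1.6,0.0,0.17]]], "gripper": -1}}

```text
time_s: 18.55
ee_pos: [0.5174, -0.0639, 0.0997]
tcp_rot: [-0.0, 0.889, 0.457, 0.0]
wrist_force: [-0.1, 0.7, 0.1]
gripper_width: 1.002
```

>>> {"api": "step_arm", "payload": {"targets": [[[1.6,-1.95,0.0,0.17],[1.25,-2.15,0.0,0.17],[0.85,-2.35,0.0,0.17],[0.45,-2.45,0.0,0.17],[0.05,-2.5,0.0,0.17],[-0.4,-2.5,0.0,0.16],[0.0,0.0,1.0,0],[0.0,0.0,1.0,0],[0.0,0.0,1.0,0],[0.0,0.0,1.0,0]]]}}

```text
time_s: 19.8
ee_pos: [0.4787, 0.0798, 0.0588]
tcp_rot: [0.0, 1.0, -0.028, -0.0]
wrist_force: [-1.2, 0.0, -0.2]
gripper_width: 0.999
```

```bash
cat > lay.py <<'E'
from h import *
from plan import *
def layer(P,m,sel,zlo,zhi,axis):
    l=(P[:,:2]-C)@np.array([ex,ey]).T
    k=m&(P[:,2]>zlo)&(P[:,2]<zhi)&sel(l)
    r=rect(P[k],0,1); q=l[k]
    f=np.polyfit(q[:,1],q[:,0],1) if axis=='y' else np.polyfit(q[:,0],q[:,1],1)
    c=(np.array(r[0])/1000-C)@np.array([ex,ey]).T
    print('rect centre local',np.round(c*1000,1),'size',r[1],'ang rel stand',round((r[2]-TH+np.pi/4)%(np.pi/2)-np.pi/4,3),'slope',round(f[0],3),'mean',np.round(q.mean(0)*1000,1),'z',r[3],'n',r[4])
E
python3 - <<'E'
from lay import *
p,d=bot.capture('top'); P,u,v=world('top',d)
cv2.imwrite('pics/t5.png',cv2.resize(p[140:260,280:450],None,fx=4,fy=4,interpolation=cv2.INTER_CUBIC))
m=(u>335)&(u<435)&(v>150)&(v<250)
layer(P,m,lambda l:(l[:,0]<-.005)&(l[:,0]>-.08),.049,.064,'y')
layer(P,m,lambda l:(l[:,0]>.005)&(l[:,0]<.08),.049,.064,'y')
q=(.4786,.0802)
plan([(q[0],q[1],-.012,-.06,8),(q[0],q[1],-.012,-.06,2)],0)
E
```

```text
rect centre local [-39.4   1.9] size [180.1  36.3] ang rel stand -0.041 slope 0.039 mean [-39.7   2.2] z 0.0557 n 700
rect centre local [40.2 -2.4] size [180.9  36.5] ang rel stand -0.001 slope -0.002 mean [39.8 -1.9] z 0.0557 n 695
t 19.85 cur [ 0.478   0.0798  0.0578 -0.0555] tz [-0.002 -0.    -1.   ] F [-0.8  0.2 -1.8] w 1.001 q7 -1.95
[[0.0, 0.0, 0.85, 0.0], [0.0, 0.0, 0.9, 0.0], [0.0, 0.0, 0.85, 0.0], [0.05, 0.0, 0.9, 0.0], [0.0, -0.05, 0.85, 0.0], [0.0, 0.0, 0.9, 0.0], [0.0, 0.0, 0.85, 0.0], [0.0, 0.0, 0.9, 0.0], [0.0, 0.0, 0.0, 0.0], [0.0, 0.0, 0.0, 0.0]]
end [ 0.4786  0.0803 -0.0122 -0.0555] 10
```

View pics/t5.png

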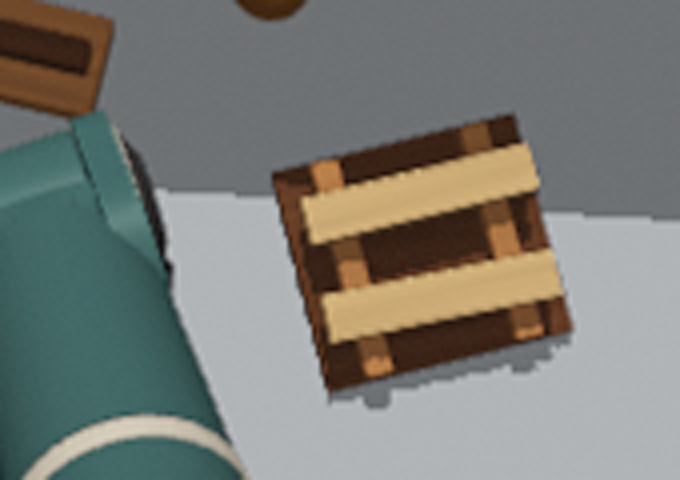

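Both long slats are down with a gap of about 44 mm. The new one is square at x=+40, and the pre-laid one is within about 2.3° at x=-39, which I'll leave. Next is the first short slat.

>>> {"api": "step_arm", "payload": {"targets": [[[0.0,0.0,1.0,0],[0.0,0.0,1.0,0],[0.0,0.0,1.0,0],[0.05,0.0,1.0,0],[0.0,-0.05,1.0,0],[0.0,0.0,1.0,0],[0.0,0.0,0.5,0],[0.0,0.0,0.5,0],[0.0,0.0,0.0,0],[0.0,0.0,0.0,0]]]}}

```text
time_s: 21.1
ee_pos: [0.4793, 0.081, -0.0101]
tcp_rot: [-0.0, 1.0, -0.028, 0.0]
wrist_force: [0.5, -0.4, -0.2]
gripper_width: 1.002
```

>>> {"api": "step_arm", "payload": {"targets": [[[0,0,0,0],[0,0,0,0],[0,0,0,0],[0,0,0,0],[0,0,0,0],[0,0,0,0],[0,0,-1.5,0],[0,0,-3,0],[0,0,-3,0],[0,0,-3,0]]], "gripper": 1}}

```text
time_s: 22.35
ee_pos: [0.4791, 0.0809, 0.0965]
tcp_rot: [-0.0, 1.0, -0.028, 0.0]
wrist_force: [-0.1, 0.4, -0.9]
gripper_width: 0.407
```

Run:
```python
from h import *
from plan import *
c=cur()[0]
x,y=S(.0,-.040)
p,d=bot.capture('side')
cv2.imwrite('pics/s7.png',cv2.resize(p[180:280,260:380],None,fx=6,fy=6,interpolation=cv2.INTER_CUBIC))
plan([(x,y,.095,.238,9),(x,y,.06,.238,5),(x,y,.05,.238,6)],0)
```

```text
t 22.4 cur [ 0.4808  0.0813  0.0999 -0.0552] tz [ 0.005  0.001 -1.   ] F [3.9 1.  5.2] w 0.405 q7 -1.93
[[0.65, 3.45, 0.05, -0.03], [0.5, 3.5, 0.05, -0.04], [0.4, 3.5, 0.05, -0.03], [0.3, 3.5, 0.05, -0.03], [0.15, 3.5, 0.05, -0.03], [0.1, 3.5, 0.05, -0.04], [-0.1, 3.5, 0.1, -0.03], [-0.15, 3.55, 0.05, -0.03], [-0.3, 3.5, 0.05, -0.03], [0.0, 0.0, 0.7, -0.0]]
[[0.0, 0.0, 0.7, -0.0], [0.0, 0.0, 0.7, -0.0], [0.0, 0.0, 0.7, -0.0], [0.0, 0.0, 0.7, -0.0], [0.0, 0.0, 0.15, -0.0], [0.0, 0.0, 0.2, -0.0], [0.0, 0.0, 0.15, -0.0], [0.0, 0.0, 0.15, -0.0], [0.0, 0.0, 0.15, -0.0], [0.0, 0.0, 0.2, -0.0]]
end [ 0.5203 -0.2328  0.0499  0.2348] 20
```

View pics/s7.png

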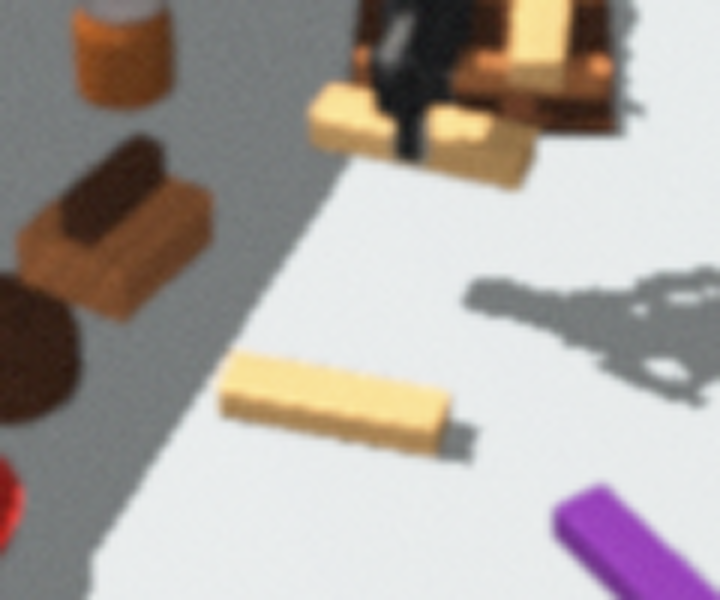

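Run:
```python
from plan import *
x,y=S(.0,-.040)
plan([(x,y,.095,.238,9),(x,y,.06,.238,4),(x,y,.0465,.238,4),(x,y,.0465,.238,3)],0,start=(.4792,.0809,.095,-.0552))
```

```text
t 22.4 cur [ 0.4792  0.0809  0.095  -0.0552] tz [ 0.005  0.001 -1.   ] F [3.9 1.  5.2] w 0.405 q7 -1.93
[[0.65, 3.45, 0.0, -0.03], [0.55, 3.5, 0.0, -0.04], [0.4, 3.45, 0.0, -0.03], [0.3, 3.5, 0.0, -0.03], [0.2, 3.5, 0.0, -0.03], [0.1, 3.55, 0.0, -0.04], [-0.05, 3.5, 0.0, -0.03], [-0.15, 3.5, 0.0, -0.03], [-0.3, 3.5, 0.0, -0.03], [0.0, 0.0, 0.9, -0.0]]
[[0.0, 0.0, 0.85, -0.0], [0.0, 0.0, 0.85, -0.0], [0.0, 0.0, 0.9, -0.0], [0.0, 0.0, 0.35, -0.0], [0.0, 0.0, 0.3, -0.0], [0.0, 0.0, 0.35, -0.0], [0.0, 0.0, 0.35, -0.0], [0.0, 0.0, 0.0, -0.0], [0.0, 0.0, 0.0, -0.0], [0.0, 0.0, 0.0, -0.0]]
end [ 0.5201 -0.2326  0.0465  0.2348] 20
```

>>> {"api": "step_arm", "payload": {"targets": [[[0.65,3.45,0.0,-0.03],[0.55,3.5,0.0,-0.04],[0.4,3.45,0.0,-0.03],[0.3,3.5,0.0,-0.03],[0.2,3.5,0.0,-0.03],[0.1,3.55,0.0,-0.04],[-0.05,3.5,0.0,-0.03],[-0.15,3.5,0.0,-0.03],[-0.3,3.5,0.0,-0.03],[0.0,0.0,0.9,0]]]}}

```text
time_s: 23.65
ee_pos: [0.5201, -0.2356, 0.0865]
tcp_rot: [0.001, 0.993, 0.115, 0.001]
wrist_force: [-0.6, 1.1, -1.0]
gripper_width: 0.404
```

>>> {"api": "step_arm", "payload": {"targets": [[[0.0,0.0,0.85,0],[0.0,0.0,0.85,0],[0.0,0.0,0.9,0],[0.0,0.0,0.3,0],[0.0,0.0,0.3,0],[0.0,0.0,0.3,0],[0.0,0.0,0.1,0],[0.0,0.0,0.0,0],[0.0,0.0,0.0,0],[0.0,0.0,0.0,0]]]}}

```text
time_s: 24.9
ee_pos: [0.5202, -0.2326, 0.0498]
tcp_rot: [0.0, 0.993, 0.117, 0.0]
wrist_force: [0.2, -1.0, -0.9]
gripper_width: 0.403
```

Run:
```python
from h import *
from plan import *
x,y=S(.0,-.040)
plan([(x,y,.0462,.238,3)],0)
p,d=bot.capture('side')
cv2.imwrite('pics/s8.png',cv2.resize(p[140:210,300:400],None,fx=7,fy=7,interpolation=cv2.INTER_CUBIC))
```

```text
t 24.9 cur [ 0.5202 -0.2326  0.0498  0.2348] tz [ 0. -0. -1.] F [ 0.2 -1.  -0.9] w 0.403 q7 -1.04
[[0.0, 0.0, 0.1, -0.0], [0.0, 0.0, 0.15, -0.0], [0.0, 0.0, 0.1, -0.0]]
end [ 0.5202 -0.2326  0.0463  0.2348] 3
```

View pics/s8.png

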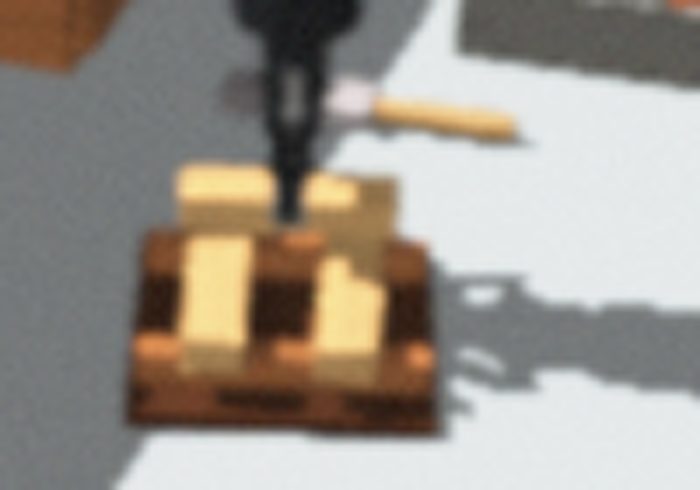

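>>> {"api": "step_arm", "payload": {"targets": [[[0,0,0.1,0],[0,0,0.1,0],[0,0,0.1,0],[0,0,0.1,0],[0,0,0,0],[0,0,0,0],[0,0,0,0],[0,0,0,0],[0,0,0,0],[0,0,0,0]]]}}

```text
time_s: 26.2
ee_pos: [0.5201, -0.2325, 0.0461]
tcp_rot: [0.0, 0.993, 0.117, -0.0]
wrist_force: [-4.3, 1.2, 9.1]
gripper_width: 0.404
```

Run:
```python
from plan import *
c=cur()[0];x,y=c[:2]
q=(.4945,.2029)
plan([(x,y,c[2],c[3],4),(x,y,.12,c[3],2),(q[0],q[1],.11,.01,11),(q[0],q[1],.07,.01,3)],0)
```

```text
t 26.2 cur [ 0.5201 -0.2325  0.0461  0.2348] tz [-0. -0. -1.] F [-4.3  1.2  9.1] w 0.404 q7 -1.04
[[0.0, 0.0, 0.0, -0.0], [0.0, 0.0, 0.0, -0.0], [0.0, 0.0, 0.0, -0.0], [0.0, 0.0, 0.0, -0.0], [0.0, 0.0, -3.7, -0.0], [0.0, 0.0, -3.7, -0.0], [0.7, -3.9, 0.1, 0.02], [0.6, -3.9, 0.1, 0.02], [0.55, -3.95, 0.05, 0.02], [0.45, -3.95, 0.1, 0.02]]
[[0.4, -3.95, 0.1, 0.02], [0.3, -3.95, 0.1, 0.02], [0.2, -3.95, 0.1, 0.02], [0.15, -3.95, 0.1, 0.02], [0.05, -4.0, 0.05, 0.02], [0.0, -3.95, 0.1, 0.02], [-0.1, -3.95, 0.1, 0.02], [0.0, 0.0, 1.35, 0.0], [0.0, 0.0, 1.3, 0.0], [0.0, 0.0, 1.35, 0.0]]
end [0.4944 0.2028 0.0701 0.0148] 20
```

Contact felt (9 N). I'll release and go to the second short slat.

>>> {"api": "step_arm", "payload": {"targets": [[[0.0,0.0,0.0,0],[0.0,0.0,0.0,0],[0.0,0.0,0.0,0],[0.0,0.0,0.0,0],[0.0,0.0,-3.7,0],[0.0,0.0,-3.7,0],[0.7,-3.9,0.1,0.02],[0.6,-3.9,0.1,0.02],[0.55,-3.95,0.05,0.02],[0.45,-3.95,0.1,0.02]]], "gripper": -1}}

```text
time_s: 27.45
ee_pos: [0.5106, -0.0729, 0.1163]
tcp_rot: [0.0, 0.997, 0.077, 0.0]
wrist_force: [0.4, 0.9, -0.9]
gripper_width: 0.999
```

>>> {"api": "step_arm", "payload": {"targets": [[[0.4,-3.95,0.1,0.02],[0.3,-3.95,0.1,0.02],[0.2,-3.95,0.1,0.02],[0.15,-3.95,0.1,0.02],[0.05,-4.0,0.05,0.02],[0.0,-3.95,0.1,0.02],[-0.1,-3.95,0.1,0.03],[0.0,0.0,1.3,0],[0.0,0.0,1.3,0],[0.0,0.0,1.3,0]]]}}

```text
time_s: 28.7
ee_pos: [0.4945, 0.2016, 0.0697]
tcp_rot: [0.0, 1.0, 0.002, -0.0]
wrist_force: [0.3, 0.4, -0.6]
gripper_width: 1.002
```

Run:
```python
from lay import *
q=(.4945,.2029)
plan([(q[0],q[1],-.0105,.01,8)],0)
p,d=bot.capture('top'); P,u,v=world('top',d)
cv2.imwrite('pics/t6.png',cv2.resize(p[140:260,240:450],None,fx=3.8,fy=3.8,interpolation=cv2.INTER_CUBIC))
m=(u>335)&(u<435)&(v>150)&(v<250)
layer(P,m,lambda l:(l[:,1]>-.08)&(l[:,1]<0.),.072,.09,'x')
layer(P,m,lambda l:(l[:,0]<-.005)&(l[:,0]>-.08),.049,.064,'y')
layer(P,m,lambda l:(l[:,0]>.005)&(l[:,0]<.08),.049,.064,'y')
```

```text
t 28.7 cur [0.4945 0.2016 0.0697 0.0035] tz [-0. -0. -1.] F [ 0.3  0.4 -0.6] w 1.002 q7 -2.14
[[0.0, 0.0, 1.0, -0.0], [0.0, -0.05, 1.0, -0.0], [0.0, 0.0, 1.0, -0.0], [0.0, 0.0, 1.0, -0.0], [0.0, -0.05, 1.0, -0.0], [0.0, 0.0, 1.0, -0.0], [0.0, 0.0, 1.0, -0.01], [0.0, -0.05, 1.0, 0.0]]
end [ 0.4945  0.2031 -0.0103  0.0135] 8
rect centre local [ -0.7 -41.4] size [129.7  37.7] ang rel stand -0.003 slope -0.008 mean [ -1.4 -40.4] z 0.0796 n 529
rect centre local [-31.3   1. ] size [180.3  52.6] ang rel stand -0.041 slope 0.035 mean [-38.9  15.7] z 0.0558 n 552
rect centre local [33.9 -1.9] size [179.8  48.9] ang rel stand 0.001 slope -0.004 mean [39.6 10.7] z 0.0552 n 541
```

View pics/t6.png

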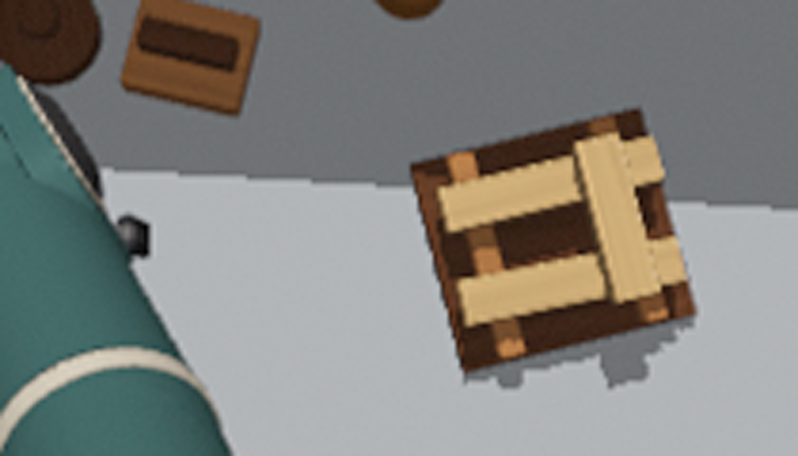

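>>> {"api": "step_arm", "payload": {"targets": [[[0.0,0.0,1.0,0],[0.0,-0.05,1.0,0],[0.0,0.0,1.0,0],[0.0,0.0,1.0,0],[0.0,0.0,1.0,0],[0.0,0.0,1.0,0],[0.0,0.0,1.0,0],[0.0,0.0,1.0,0],[0.0,0.0,0.0,0],[0.0,0.0,0.0,0]]]}}

```text
time_s: 30.0
ee_pos: [0.4945, 0.2034, -0.0091]
tcp_rot: [-0.0, 1.0, 0.002, 0.0]
wrist_force: [0.4, 0.0, 0.7]
gripper_width: 1.0
```

>>> {"api": "step_arm", "payload": {"targets": [[[0,0,0,0],[0,0,0,0],[0,0,0,0],[0,0,0,0],[0,0,0,0],[0,0,0,0],[0,0,-1.5,0],[0,0,-3,0],[0,0,-3,0],[0,0,-3,0]]], "gripper": 1}}

```text
time_s: 31.25
ee_pos: [0.4944, 0.2033, 0.0976]
tcp_rot: [-0.0, 1.0, 0.002, 0.0]
wrist_force: [0.1, 0.6, -0.3]
gripper_width: 0.402
```

Run:
```python
from plan import *
c=cur()[0]
x,y=S(.0,.040)
c[2]-=0
plan([(x,y,.095,.238,10),(x,y,.06,.238,5),(x,y,.05,.238,5)],0)
```

```text
t 31.25 cur [0.4944 0.2033 0.0976 0.0048] tz [ 0.  0. -1.] F [ 0.1  0.6 -0.3] w 0.402 q7 -2.13
[[0.05, 3.6, 0.05, -0.02], [0.0, 3.55, 0.0, -0.03], [-0.15, 3.6, 0.05, -0.02], [-0.2, 3.55, 0.0, -0.02], [-0.25, 3.6, 0.05, -0.03], [-0.4, 3.55, 0.0, -0.02], [-0.45, 3.55, 0.05, -0.02], [-0.5, 3.55, 0.0, -0.03], [-0.6, 3.55, 0.05, -0.02], [-0.7, 3.5, 0.0, -0.02]]
[[0.0, 0.0, 0.7, -0.0], [0.0, 0.0, 0.7, -0.0], [0.0, 0.0, 0.7, -0.0], [0.0, 0.0, 0.7, -0.0], [0.0, 0.0, 0.7, -0.0], [0.0, 0.0, 0.2, -0.0], [0.0, 0.0, 0.2, -0.0], [0.0, 0.0, 0.2, -0.0], [0.0, 0.0, 0.2, -0.0], [0.0, 0.0, 0.2, -0.0]]
end [ 0.5016 -0.1548  0.0501  0.2348] 20
```

>>> {"api": "step_arm", "payload": {"targets": [[[0.05,3.6,0,-0.02],[0.0,3.55,0.0,-0.03],[-0.15,3.6,0,-0.02],[-0.2,3.55,0.0,-0.02],[-0.25,3.6,0,-0.03],[-0.4,3.55,0.0,-0.02],[-0.45,3.55,0,-0.02],[-0.5,3.55,0.0,-0.03],[-0.6,3.55,0,-0.02],[-0.7,3.5,0.0,-0.02]]]}}

```text
time_s: 32.5
ee_pos: [0.5017, -0.156, 0.0967]
tcp_rot: [0.0, 0.993, 0.117, 0.0]
wrist_force: [0.7, -0.3, -0.2]
gripper_width: 0.402
```

>>> {"api": "step_arm", "payload": {"targets": [[[0.0,0.0,0.8,0],[0.0,0.0,0.8,0],[0.0,0.0,0.8,0],[0.0,0.0,0.8,0],[0.0,0.0,0.6,0],[0.0,0.0,0.4,0],[0.0,0.0,0.3,0],[0.0,0.0,0.1,0],[0.0,0.0,0,0],[0.0,0.0,0,0]]]}}

```text
time_s: 33.75
ee_pos: [0.5017, -0.1549, 0.0498]
tcp_rot: [0.0, 0.993, 0.117, 0.0]
wrist_force: [-0.5, -0.2, 0.2]
gripper_width: 0.407
```

Run:
```python
from h import *
from plan import *
x,y=S(.0,.040)
plan([(x,y,.0465,.238,3)],0)
p,d=bot.capture('side')
cv2.imwrite('pics/s9.png',cv2.resize(p[140:210,300:400],None,fx=7,fy=7,interpolation=cv2.INTER_CUBIC))
```

```text
t 33.75 cur [ 0.5017 -0.1549  0.0498  0.2348] tz [ 0.  0. -1.] F [-0.5 -0.2  0.2] w 0.407 q7 -1.19
[[0.0, 0.0, 0.1, -0.0], [0.0, 0.0, 0.1, -0.0], [0.0, 0.0, 0.15, -0.0]]
end [ 0.5017 -0.1549  0.0463  0.2348] 3
```

View pics/s9.png

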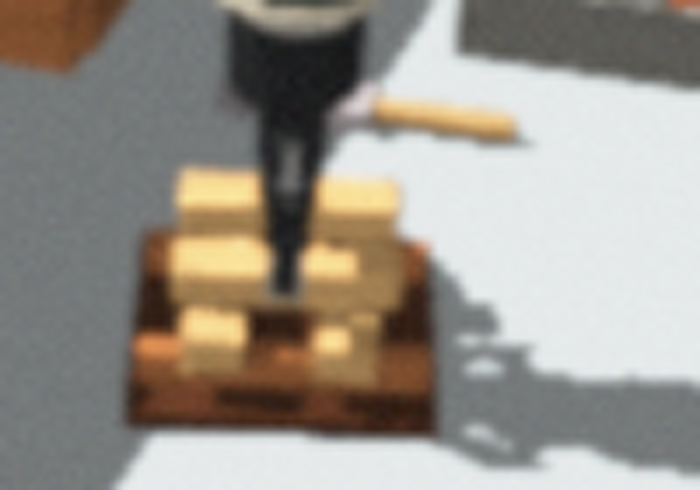

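>>> {"api": "step_arm", "payload": {"targets": [[[0,0,0.1,0],[0,0,0.1,0],[0,0,0.1,0],[0,0,0.05,0],[0,0,0,0],[0,0,0,0],[0,0,0,0],[0,0,0,0],[0,0,0,0],[0,0,0,0]]]}}

```text
time_s: 35.05
ee_pos: [0.5017, -0.1548, 0.047]
tcp_rot: [0.0, 0.993, 0.117, 0.0]
wrist_force: [-7.7, 1.9, 21.6]
gripper_width: 0.404
```

Run:
```python
from plan import *
c=cur()[0];x,y=c[:2]
q=(.665,.1048)
plan([(x,y,c[2],c[3],4),(x,y,.12,c[3],2),(q[0],q[1],.11,1.328,9),(q[0],q[1],.07,1.328,3),(q[0],q[1],.07,1.328,2)],0)
```

```text
t 35.05 cur [ 0.5017 -0.1548  0.047   0.2347] tz [ 0. -0. -1.] F [-7.7  1.9 21.6] w 0.404 q7 -1.19
[[0.0, 0.0, 0.0, -0.0], [0.0, 0.0, 0.0, -0.0], [0.0, 0.0, 0.0, -0.0], [0.0, 0.0, 0.0, -0.0], [0.0, 0.0, -3.65, -0.0], [0.0, 0.0, -3.65, -0.0], [2.45, -2.4, 0.1, -0.12], [2.7, -2.05, 0.1, -0.12], [2.9, -1.75, 0.15, -0.12], [3.15, -1.35, 0.1, -0.13]]
[[3.25, -1.0, 0.1, -0.12], [3.35, -0.55, 0.1, -0.12], [3.45, -0.15, 0.15, -0.12], [3.35, 0.25, 0.1, -0.12], [3.35, 0.7, 0.1, -0.12], [0.0, 0.0, 1.35, -0.0], [0.0, 0.0, 1.3, -0.0], [0.0, 0.0, 1.35, -0.0], [0.0, 0.0, 0.0, -0.0], [0.0, 0.0, 0.0, -0.0]]
end [0.6651 0.1046 0.07   1.3247] 20
```

>>> {"api": "step_arm", "payload": {"targets": [[[0.0,0.0,0.0,0],[0.0,0.0,0.0,0],[0.0,0.0,0.0,0],[0.0,0.0,0.0,0],[0.0,0.0,-3.65,0],[0.0,0.0,-3.65,0],[2.45,-2.4,0.1,-0.12],[2.7,-2.05,0.1,-0.12],[2.9,-1.75,0.15,-0.12],[3.15,-1.35,0.1,-0.13]]], "gripper": -1}}

```text
time_s: 36.3
ee_pos: [0.5748, -0.0386, 0.1146]
tcp_rot: [-0.0, 0.934, 0.356, -0.0]
wrist_force: [-0.0, -1.2, -0.3]
gripper_width: 0.997
```

>>> {"api": "step_arm", "payload": {"targets": [[[3.25,-1.0,0.1,-0.12],[3.35,-0.55,0.1,-0.12],[3.45,-0.15,0.15,-0.12],[3.35,0.25,0.1,-0.12],[3.35,0.7,0.1,-0.12],[0.0,0.0,1.35,0],[0.0,0.0,1.3,0],[0.0,0.0,1.35,0],[0.0,0.0,0.0,0],[0.0,0.0,0.0,0]]]}}

```text
time_s: 37.55
ee_pos: [0.6652, 0.1044, 0.0695]
tcp_rot: [0.0, 0.789, 0.615, 0.0]
wrist_force: [0.6, -0.4, 0.2]
gripper_width: 1.001
```

Run:
```python
from lay import *
q=(.665,.1048)
plan([(q[0],q[1],.028,1.328,6)],1.3)
p,d=bot.capture('top'); P,u,v=world('top',d)
cv2.imwrite('pics/t7.png',cv2.resize(p[130:250,240:450],None,fx=3.8,fy=3.8,interpolation=cv2.INTER_CUBIC))
m=(u>335)&(u<435)&(v>150)&(v<250)
layer(P,m,lambda l:(l[:,1]>-.08)&(l[:,1]<0.),.072,.09,'x')
layer(P,m,lambda l:(l[:,1]<.08)&(l[:,1]>0.),.072,.09,'x')
p,d=bot.capture('side')
cv2.imwrite('pics/s10.png',cv2.resize(p[140:260,240:400],None,fx=5,fy=5,interpolation=cv2.INTER_CUBIC))
```

```text
t 37.55 cur [0.6652 0.1044 0.0695 1.3243] tz [ 0.  0. -1.] F [ 0.6 -0.4  0.2] w 1.001 q7 -0.69
[[0.0, 0.0, 0.7, -0.0], [0.0, 0.0, 0.7, -0.0], [0.0, 0.0, 0.7, -0.0], [0.0, 0.0, 0.65, -0.0], [0.05, 0.0, 0.7, -0.0], [0.0, -0.05, 0.7, -0.0]]
end [0.6648 0.105  0.028  1.3243] 6
rect centre local [ -0.7 -41.1] size [129.7  37.6] ang rel stand -0.015 slope -0.006 mean [ -1.2 -40.4] z 0.0794 n 535
rect centre local [-0.3 38.7] size [130.4  36.8] ang rel stand 0.006 slope 0.011 mean [-0.7 39.2] z 0.0796 n 535
```

View pics/t7.png

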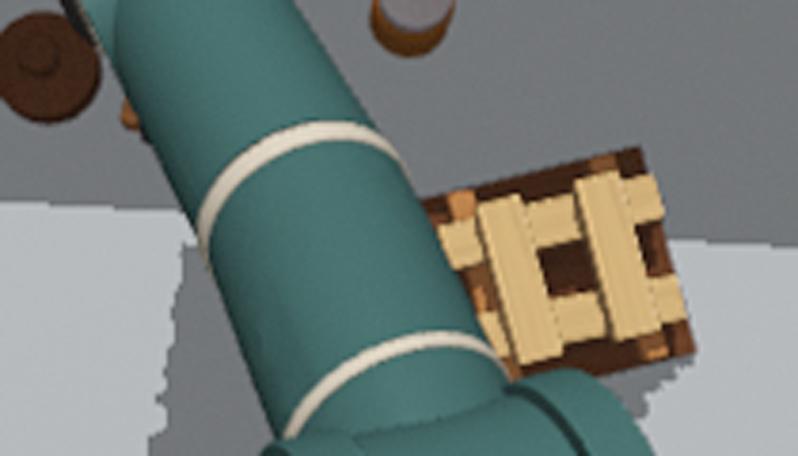

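View pics/s10.png

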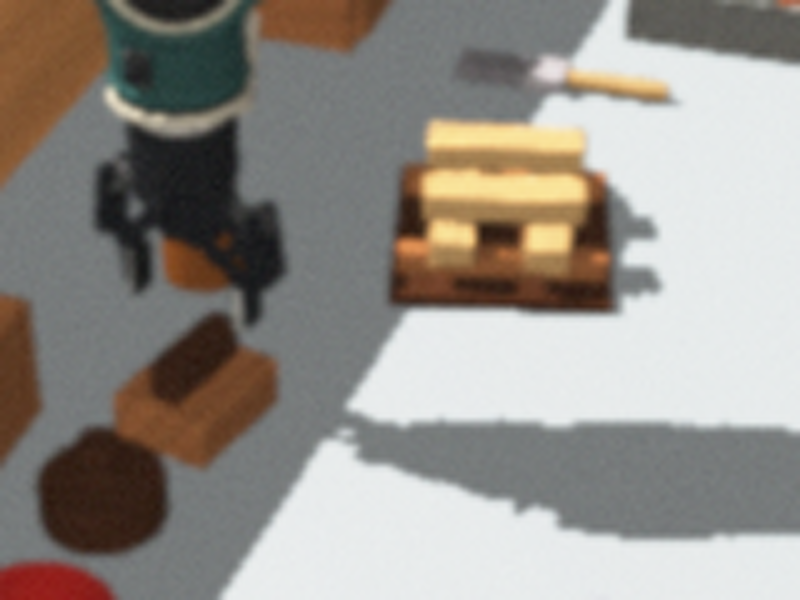

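The short slats are square at y≈±40. The fingers straddle the press handle at crop (190,360), so I'll descend and grip.

>>> {"api": "step_arm", "payload": {"targets": [[[0.0,0.0,0.7,0],[0.0,0.0,0.7,0],[0.0,0.0,0.7,0],[0.0,0.0,0.7,0],[0.05,0.0,0.6,0],[0.0,0,0.4,0],[0,0,0.3,0],[0,0,0,0],[0,0,0,0],[0,0,0,0]]]}}

```text
time_s: 38.9
ee_pos: [0.6653, 0.1051, 0.0284]
tcp_rot: [0.0, 0.789, 0.615, 0.0]
wrist_force: [0.1, 0.1, -0.7]
gripper_width: 1.004
```

>>> {"api": "step_arm", "payload": {"targets": [[[0,0,0,0],[0,0,0,0],[0,0,0,0],[0,0,0,0],[0,0,0,0],[0,0,0,0],[0,0,0,0],[0,0,0,0],[0,0,0,0],[0,0,0,0]]], "gripper": 1}}

```text
time_s: 40.15
ee_pos: [0.6651, 0.1052, 0.0283]
tcp_rot: [-0.0, 0.789, 0.615, -0.0]
wrist_force: [-3.2, -1.1, 6.3]
gripper_width: 0.272
```

Run:
```python
from lay import *
c=cur()[0];x,y=S(0,-.0005)
plan([(c[0],c[1],.15,c[3],5),(x,y,.15,1.809,13),(x,y,.15,1.809,2)],1.3)
p,d=bot.capture('side')
cv2.imwrite('pics/s11.png',cv2.resize(p[170:250,240:340],None,fx=7,fy=7,interpolation=cv2.INTER_CUBIC))
```

```text
t 40.15 cur [0.6651 0.1052 0.0283 1.3248] tz [-0.  0. -1.] F [-3.2 -1.1  6.3] w 0.272 q7 -0.71
[[0.0, 0.0, -2.45, -0.0], [0.0, 0.0, -2.4, -0.0], [0.0, 0.0, -2.45, -0.0], [0.0, 0.0, -2.45, -0.0], [0.0, 0.0, -2.4, -0.0], [-2.5, -0.6, 0.0, -0.04], [-2.5, -0.7, 0.0, -0.03], [-2.5, -0.75, 0.0, -0.04], [-2.45, -0.85, 0.0, -0.04], [-2.4, -0.95, 0.0, -0.04]]
[[-2.35, -1.05, 0.0, -0.03], [-2.35, -1.15, 0.0, -0.04], [-2.3, -1.2, 0.0, -0.04], [-2.2, -1.3, 0.0, -0.04], [-2.2, -1.4, 0.0, -0.03], [-2.15, -1.5, 0.0, -0.04], [-2.05, -1.5, 0.0, -0.04], [-2.05, -1.65, 0.0, -0.03], [0.0, 0.0, 0.0, -0.0], [0.0, 0.0, 0.0, -0.0]]
end [ 0.5111 -0.1945  0.1498  1.8048] 20
```

View pics/s11.png

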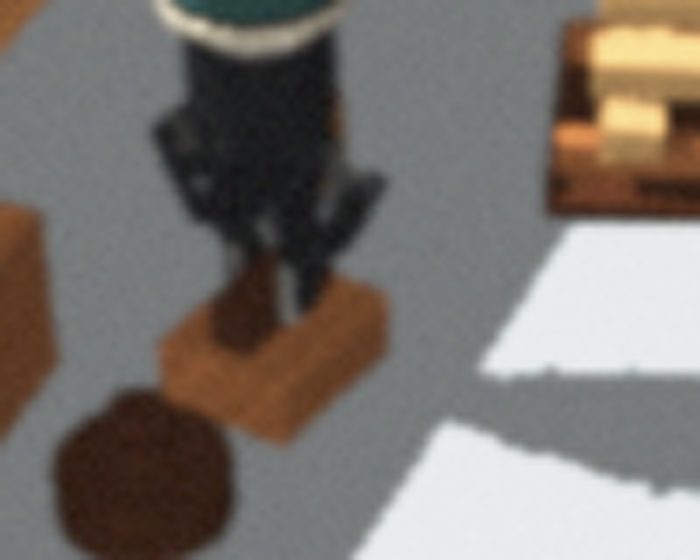

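>>> {"api": "step_arm", "payload": {"targets": [[[0.0,0.0,-1.5,0],[0.0,0.0,-2.5,0],[0.0,0.0,-3,0],[0.0,0.0,-3,0],[0.0,0.0,-2.2,0],[-2.5,-0.6,0.0,-0.04],[-2.5,-0.7,0.0,-0.03],[-2.5,-0.75,0.0,-0.04],[-2.45,-0.85,0.0,-0.04],[-2.4,-0.95,0.0,-0.04]]]}}

```text
time_s: 41.45
ee_pos: [0.6054, -0.0109, 0.1506]
tcp_rot: [0.0, 0.726, 0.688, -0.0]
wrist_force: [-0.3, 0.3, -4.6]
gripper_width: 0.268
```

>>> {"api": "step_arm", "payload": {"targets": [[[-2.35,-1.05,0.0,-0.03],[-2.35,-1.15,0.0,-0.04],[-2.3,-1.2,0.0,-0.04],[-2.2,-1.3,0.0,-0.04],[-2.2,-1.4,0.0,-0.03],[-2.15,-1.5,0.0,-0.04],[-2.05,-1.5,0.0,-0.04],[-2.05,-1.65,0.0,-0.03],[0.0,0.0,0.0,0],[0.0,0.0,0.0,0]]]}}

```text
time_s: 42.7
ee_pos: [0.5113, -0.1941, 0.1506]
tcp_rot: [0.0, 0.62, 0.785, 0.0]
wrist_force: [-0.3, 0.6, -5.5]
gripper_width: 0.269
```

Run:
```python
from lay import *
x,y=S(0,-.0005)
plan([(x,y,.112,1.809,8)],1.8)
p,d=bot.capture('side')
cv2.imwrite('pics/s12.png',cv2.resize(p[130:210,300:400],None,fx=7,fy=7,interpolation=cv2.INTER_CUBIC))
```

```text
t 42.7 cur [ 0.5113 -0.1941  0.1506  1.8048] tz [ 0.  0. -1.] F [-0.3  0.6 -5.5] w 0.269 q7 0.33
[[0.0, 0.0, 0.5, -0.0], [0.0, 0.0, 0.45, -0.0], [0.0, 0.0, 0.5, -0.0], [0.0, 0.0, 0.5, -0.0], [0.0, 0.0, 0.45, -0.0], [0.0, 0.0, 0.5, -0.0], [0.0, -0.05, 0.5, -0.0], [0.0, 0.0, 0.45, -0.0]]
end [ 0.5108 -0.1942  0.1121  1.8048] 8
```

View pics/s12.png

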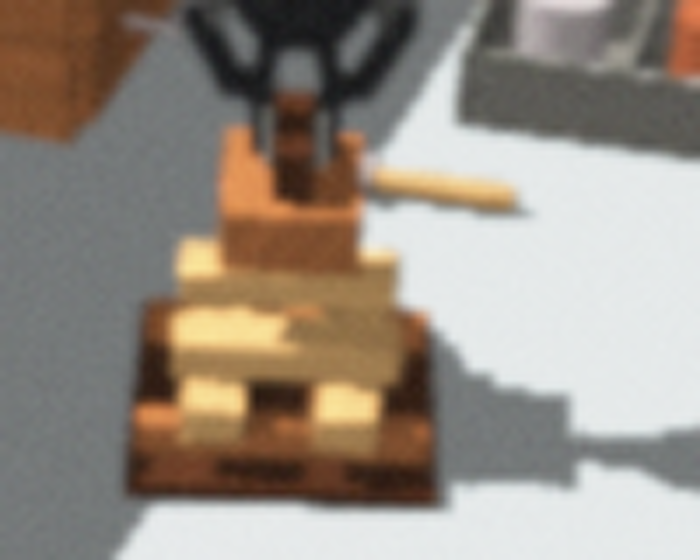

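>>> {"api": "step_arm", "payload": {"targets": [[[0,0,0.7,0],[0,0,0.7,0],[0,0,0.7,0],[0,0,0.7,0],[0,0,0.5,0],[0,0,0.4,0],[0,0,0.2,0],[0,0,0.1,0],[0,0,0,0],[0,0,0,0]]]}}

```text
time_s: 44.0
ee_pos: [0.5112, -0.1945, 0.1103]
tcp_rot: [0.0, 0.62, 0.785, 0.0]
wrist_force: [0.4, 0.9, -5.9]
gripper_width: 0.266
```

>>> {"api": "step_arm", "payload": {"targets": [[[0,0,0.05,0],[0,0,0.05,0],[0,0,0.05,0],[0,0,0.05,0],[0,0,0,0],[0,0,0,0],[0,0,0,0],[0,0,0,0],[0,0,0,0],[0,0,0,0]]]}}

```text
time_s: 45.25
ee_pos: [0.5111, -0.1945, 0.1083]
tcp_rot: [-0.0, 0.62, 0.785, -0.0]
wrist_force: [-5.0, 1.4, 6.2]
gripper_width: 0.271
```

>>> {"api": "step_arm", "payload": {"targets": [[[0,0,0,0],[0,0,0,0],[0,0,0,0],[0,0,0,0],[0,0,0,0],[0,0,-1,0],[0,0,-2,0],[0,0,-3,0],[0,0,-3,0],[0,0,-3,0]]], "gripper": -1}}

```text
time_s: 46.5
ee_pos: [0.5111, -0.1944, 0.2299]
tcp_rot: [0.0, 0.62, 0.785, 0.0]
wrist_force: [0.4, -0.3, -0.7]
gripper_width: 1.003
```

Run:
```python
from lay import *
plan([(.36,-.42,.24,1.5,10)],1.8)
```

```text
t 46.5 cur [ 0.5111 -0.1944  0.2299  1.8049] tz [ 0. -0. -1.] F [ 0.4 -0.3 -0.7] w 1.003 q7 0.38
[[-1.85, -2.0, -0.1, 0.03], [-1.9, -1.95, -0.1, 0.03], [-1.95, -1.85, -0.1, 0.03], [-2.0, -1.85, -0.1, 0.03], [-2.1, -1.75, -0.1, 0.03], [-2.1, -1.7, -0.1, 0.03], [-2.2, -1.6, -0.1, 0.03], [-2.2, -1.55, -0.1, 0.03], [-2.25, -1.5, -0.1, 0.03], [-2.35, -1.45, -0.1, 0.03]]
end [ 0.36   -0.4202  0.2399  1.5049] 10
```

>>> {"api": "step_arm", "payload": {"targets": [[[-1.85,-2.0,-0.1,0.03],[-1.9,-1.95,-0.1,0.03],[-1.95,-1.85,-0.1,0.03],[-2.0,-1.85,-0.1,0.03],[-2.1,-1.75,-0.1,0.03],[-2.1,-1.7,-0.1,0.03],[-2.2,-1.6,-0.1,0.03],[-2.2,-1.55,-0.1,0.03],[-2.25,-1.5,-0.1,0.03],[-2.35,-1.45,-0.1,0.03]]]}}

```text
time_s: 47.75
ee_pos: [0.359, -0.4218, 0.2382]
tcp_rot: [-0.0, 0.731, 0.683, 0.0]
wrist_force: [-0.1, -0.4, -0.2]
gripper_width: 0.998
```

Run:
```python
from lay import *
p,d=bot.capture('top'); P,u,v=world('top',d)
cv2.imwrite('pics/t8.png',cv2.resize(p[80:280,130:450],None,fx=2.5,fy=2.5,interpolation=cv2.INTER_CUBIC))
m=(u>335)&(u<435)&(v>150)&(v<250)
layer(P,m,lambda l:(l[:,1]<-.005)&(l[:,1]>-.08),.072,.09,'x')
layer(P,m,lambda l:(l[:,1]<.08)&(l[:,1]>0.005),.072,.09,'x')
layer(P,m,lambda l:(abs(l[:,0])<.07),.112,.128,'y')
layer(P,m,lambda l:(abs(l[:,0])<.07),.142,.162,'y')
layer(P,m,lambda l:(l[:,0]<-.005)&(l[:,0]>-.08),.049,.064,'y')
layer(P,m,lambda l:(l[:,0]>.005)&(l[:,0]<.08),.049,.064,'y')
p,d=bot.capture('side')
cv2.imwrite('pics/s13.png',cv2.resize(p[130:210,300:400],None,fx=7,fy=7,interpolation=cv2.INTER_CUBIC))
```

```text
rect centre local [ -0.6 -36.3] size [130.1  45.7] ang rel stand -0.011 slope -0.009 mean [ -8.6 -40.4] z 0.0796 n 192
rect centre local [-0.4 34.8] size [129.8  44.8] ang rel stand 0.025 slope 0.023 mean [-3.2 43.5] z 0.0795 n 283
rect centre local [ 0.1 -0.8] size [100.5  80.4] ang rel stand -0.005 slope 0.01 mean [-1.1  2.2] z 0.1195 n 690
rect centre local [ 0.1 -0.5] size [79.  24.1] ang rel stand 0.001 slope -0.001 mean [-0.2  0.2] z 0.1511 n 248
rect centre local [-40.8   1.8] size [179.6  38.4] ang rel stand -0.044 slope 0.048 mean [-41.6  11.4] z 0.0558 n 320
rect centre local [40.  -2.6] size [180.8  36. ] ang rel stand 0.003 slope -0.009 mean [42.   4.3] z 0.0553 n 274
```

View pics/t8.png

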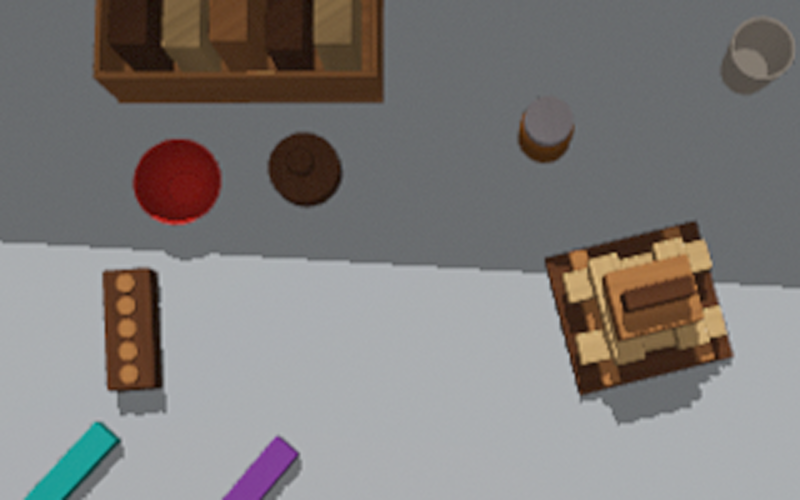

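View pics/s13.png

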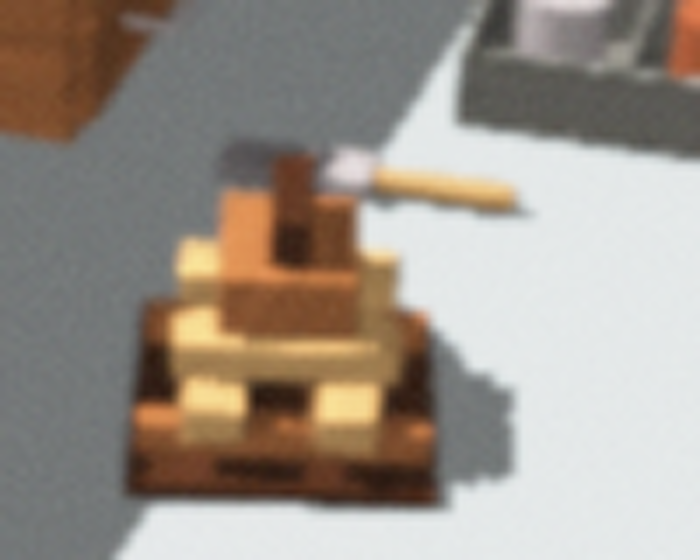

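The final top crop shows the tower finished at (640,310), with the press level and centred. The bystanders and the coloured bars are where they were, and the side crop agrees. I'm handing in.

```bash
python3 -c "
from workcell import bot
print(bot.sign_off())"
```

```text
the job is handed in; nothing more can be done
None
```

The tower is finished and handed in at about 48 s of the 72 s allowed. I laid the second long slat, then both short slats, then set the pressing block on top, handle up.

**Last checks (top and side cameras, in the stand's frame):**

| Part | Position (mm) | Angle off square |
|---|---|---|
| Long slat I laid | x ≈ +40, shifted 2–3 lengthwise | about 0° |
| Long slat already there | x ≈ -40 | about 2.4° |
| Short slats (measured before the press went on) | y ≈ -40 and +39 | under 1° |
| Pressing block | within 1 of centre | about 0° |

- **Heights:** Top heights came out at 56 mm (long slats), 80 mm (short slats), 120 mm (block) and 151 mm (handle), which match a properly seated stack.
- **Gaps:** The gap between the two slats of each layer is about 43–44 mm.
- **Other objects:** The bystanders and the purple and turquoise bars are where they were.

**What disagreed or failed:**
- **Fingertip height:** The fingertips sat about 33 mm higher than the stated tool geometry implies, so my first grip closed on nothing, without contact. I measured the offset in the side camera and corrected for it.
- **Pre-laid slat:** I gripped it to square it. That centred it but only slightly reduced its tilt (about 2.7° to 2.4°), and I left it like that.

The highest wrist force I saw was about 23 N, while setting down the second short slat.

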